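# Stand the etched test plate on the angle plate and pin it

## Robot

A 6-joint arm with a two-finger parallel gripper is mounted at the origin on the work surface. World frame = base frame: x ahead of the robot, y to its left, z up, the work surface at z = 0. Lengths are in m, angles in rad, forces in N, time in s.
With the tool pointing down it reaches from about 0.425 to 0.95 m from the base axis. Payload 3.5 kg.
Tool frame: the origin (TCP) lies on the centre line of the jaws, within the pads' length; the fingertips stand 11 mm ahead of it and the grasp point (between the pads) lies 8 mm behind it; y points along the fingers, x is the direction in which the jaws open and shut, and the axes are right-handed (so a half turn about y gives the same grasp; the last joint's range is limited). The gripper opens to 85 mm and grips with 20 to 120 N. Pads are 22 mm wide; open, the fingers measure 114 mm over their backs; the gripper's body (76 mm by 85 mm) begins 54 mm behind the grasp point. The pads swing forward as they close: fully open they stand 13 mm farther back than shut.
Start: joints at [-0.15, 0.286, 1.577, -0, 1.279, -0.15], TCP at [0.675, 0, 0.21] pointing down, gripper open.
Joint ranges: [-2.77, 2.77], [-0.9, 2.22], [0.21, 2.48], [-1.53, 4.67], [0.24, 2.81], [-2.84, 2.84]. Speed limits (rad/s): [2.79, 2.79, 3.14, 3.14, 3.14, 3.14].

## Interface

Orientations are given as a unit quaternion [x, y, z, w].
In Python, from plant import get_state, read_camera, sign_off gives the robot as it stands.
- The arm moves only by the shell command python3 -m inch 'ROWS' [FORCE]. ROWS is JSON, a list of rows, each an object of numbers: "ax", "ay", "az": the turn, a rotation vector about the tool's x, y, z in rad; "x", "y", "z": the shift along the tool's x, y, z in mm; "hand": the closure, from -1 (fully open) to 1 (shut). In form: [{"ax": .., "ay": .., "az": .., "x": .., "y": .., "z": .., "hand": ..}, ...]. A call has 1 to 5 rows; each row shifts and turns the commanded pose from where the row before left it, along the tool's axes as they then stand; what a row does not reach is not made up. A row lasts 1/12 s, in which the tool goes at most 41.7 mm and 7.16 degrees, less where a joint would pass 70% of its speed; a pose out of reach is approached as far as the arm can. A call with a gripper value outside its range is refused whole. The fingers move at their own pace and stop on an object; FORCE is the grip in N (left out, the last holds). Time passes only in rows, so rows that do not move let the fingers close. It gives the time, the measured TCP pose, the force and the opening at its end, in the units of the state.
- get_state(): the state, without advancing time (a new reading comes with each control period).
- read_camera(name): name is "scene" or "side" or "wrist"; returns a dict with "img" (420x560x3 uint8, red, green, blue), "fov_y" (degrees; the focal length in pixels is half the picture's height over the tangent of half this angle, whatever the lens; pixels are square), "cx", "cy" (the principal point, pixels), "distortion" ([k1, k2, p1, p2, k3] as OpenCV has them; the pictures are not rectified), "T" (4x4, takes a point from camera to world coordinates); the wrist camera has in their place "T_tool_cam" (4x4, takes a point from camera to tool coordinates, whose origin is the TCP and whose axes are the tool frame's). Camera axes: x right, y down, z forward; pixel columns grow to the right and rows downward; lengths in m; the calibration is good to about 2 mm. A picture is of the moment at which its call begins: read the wrist's pose just before it. There is no depth.
- sign_off(): hands the job in, once; it reports no verdict.
The state is a dict: "time": time; "qpos": joint angles; "dq": joint speeds; "joint_efforts": joint torques, N m; "eef_pos": TCP position; "tcp_rot": TCP orientation; "contact_force": force on the tool from outside, world axes, zero at the start; "wrist_torque": the same for the moment, N m; "opening": opening from 0.0 (shut) to 1.0 (fully open).
Only numpy, scipy, OpenCV 4.12 (cv2) and the standard library are available. Lean on these libraries where they do the work, as an engineer would, in place of code of your own. Each camera call takes 0.05 s, during which the arm holds its last target. There are 200 camera calls.

## Task

Mount the steel test plate for its macro picture: take it from the sloping rest, stand it upright on the long thin edge nearest its hole on the foot of the angle plate, flat against the upright face and up against the end stop, and let it stand there on its own. Then push the locating pin through the plate's hole and the hole in the flange behind it until the pin's shoulder is home against the plate. Leave the other loose things on the bench where they are.

Things in the scene. Friction and masses are not known exactly. Their poses are not given: they have to be found in the camera images.
- plate: the test plate: bright flat steel, 100 mm long (its y) x 75 (z) x 8 thick (x), about 0.45 kg, one 12 mm through hole nearer one long edge. Origin: middle of that edge (it must stand on it), mid-thickness; z runs to the other long edge; x: normal of the face turned from the robot. Starts leaning back 0.50 rad on the rest, hole low; top edge towards the robot, its upper 30 mm free on both sides
- plate_hole (a point): centre of the plate's 12 mm hole on the plate's +x face: 4 mm along x, 30 mm along z from the plate's origin, midway along its length
- rest: fixed sloping white plastic rest, 120 mm wide (y): a panel 45 mm high along the slope behind the plate, with a lip 18 mm deep under it. Origin on the table below the middle of the slope; +x is the side the plate faces. The plate is pinched across its thickness by a gripper tilted in line with it
- fixture: fixed grey painted steel angle plate. Origin on the table, mid-foot, below the front face of its upright flange; x out of that face (away from the robot), y along it, z up. Foot 10 mm thick, 160 long (y), 25 mm out in front (+x). Flange 14 mm thick (x -14 to 0), 124 long, top 54 mm above the table; its 12 mm through hole is 40 mm above the table, open behind
- foot_front (a point): middle of the foot's top front edge (fixture x 25, y 0, z 10 mm). The flange and its end stop are one piece, clamped anywhere from 18 mm left to 18 mm right of the foot's middle, not reported: find it by touch or sight. Stop: block at the flange's +y end, its face 50 mm from the hole in y, x 0 to 30, top 32 mm above the table. Plate on foot, face and stop: holes line up
- pin: the locating pin, 124 mm, about 65 g: round steel shank 10 mm across, 60 long, its last 9 mm tapered; square black plastic handle 18 x 18 x 64 mm. Origin on its axis at the shoulder (shank meets handle); shank along -x, handle along +x, z up. Starts level in its holder, axis 45 mm above the table, shank pointing roughly to the robot
- pin_tip (a point): the tip of the pin's shank, 60 mm along -x from the pin's origin
- pin_grip (a point): on the handle's axis, 40 mm along +x from the pin's origin: clear of the holder, the place to grip it across the handle (18 mm) from above
- holder: fixed white plastic holder of the pin: open-topped saddles 39 to 51 mm along the shank (cheeks 4 mm above the pin's axis) and under the first 18 mm of the handle (2 mm above); the pin lifts straight up out. Origin on the table below the pin's origin as it lies there; base 8 mm thick
- mount_a: bystander: black moulded sample puck with a bright steel spot on top, 32 mm across, 20 mm high. Origin under its centre
- mount_b: bystander: a second puck like mount_a. Origin under its centre
- strip: bystander: plain flat steel bar lying down, 90 x 20 x 10 mm, no hole. Origin under its centre
- dish: bystander: empty low glass dish, 90 mm across, 16 mm high. Origin under its centre
- bottle: bystander: white plastic bottle, 60 mm across, 130 mm high. Origin under its centre
- jar: bystander: amber jar with black cap, 64 mm across, 75 mm high. Origin under its centre
There are look-alikes about, which are no part of the job. Leave any blue or pink look-alike of the pin alone.

How it is judged:
On the way:
1. the plate stands upright and released on its long edge on the angle plate's foot, hole low, within 6 mm of the upright face (0.08 rad of parallel) (angle between plate's own z axis and vertical below 0.06 rad and x of plate in the frame of fixture between 0 and 0.01 m and y of plate in the frame of fixture between -0.024 and 0.022 m and z of plate in the frame of fixture between 0.006 and 0.013 m and contact force between the fingers and plate below 0.1 N and angle between the x axis of plate and the x axis of fixture, either way round below 0.08 rad), for 0.3 s.
At the end, for the whole second after the job is handed in: Plate upright (0.05 rad) on the foot, hole low, within 2.5 mm of the face (0.06 rad); pin through the plate's hole and the flange, its tip 48 mm or more behind the flange's front face, within 7 mm of the hole axis, within 0.15 rad of square; both at rest (angle between plate's own z axis and vertical below 0.05 rad and x of plate in the frame of fixture between 0 and 0.0065 m and y of plate in the frame of fixture between -0.022 and 0.021 m and z of plate in the frame of fixture between 0.006 and 0.013 m and angle between the x axis of plate and the x axis of fixture, either way round below 0.06 rad and x of pin_tip in the frame of fixture below -0.048 m and y of pin_tip in the frame of plate between -0.007 and 0.007 m and z of pin_tip in the frame of fixture between 0.033 and 0.047 m and angle between the x axis of pin and the x axis of fixture, either way round below 0.15 rad and linear speed of each of plate, pin below 0.01 m/s); the robot touches nothing.
It fails at once if a bystander is moved by more than 30 mm (distance of any of mount_a, mount_b, strip, dish, bottle, jar from where it was at the start of the episode above 0.03 m).
It also fails if it takes over 66 s, if anything falls off the work surface, if the arm or the gripper's body presses on something with over 40 N, if the wrist force passes 120 N, or if a joint passes its speed limit or range.

## Working session

There is one attempt and no reset: what is moved stays moved. The work goes in short steps, Python scripts to look and compute and a shell command to move; the robot and the scene stay as the last step left them, time stands still between calls to the robot, and variables do not carry over. Pictures are saved under pics/ and viewed, about 8 in all and at most 12, crops included, and the job is handed in when it is done.

```bash
ls; mkdir -p pics; python3 - <<'E'
from plant import *
import cv2,numpy as np
s=get_state();print(s)
for n in ["scene","side","wrist"]:
    c=read_camera(n);cv2.imwrite(f"pics/{n}0.png",c["img"][:,:,::-1]);print(n,{k:(np.round(v,4).tolist() if k!='img' else 0) for k,v in c.items()})
E
```

```text
pics
{'time': 0.0, 'qpos': array([-1.49984594e-01,  2.87168896e-01,  1.57818745e+00,  3.71629220e-05,
        1.27860108e+00, -1.49989051e-01]), 'dq': array([0.00157616, 0.00088423, 0.00127039, 0.00083627, 0.00065254,
       0.00189192]), 'joint_efforts': array([-1.79628755e-04, -4.05981302e+01, -2.92628127e+01, -1.54224781e-04,
        5.81841552e-03,  3.74769741e-06]), 'eef_pos': array([6.74288983e-01, 1.57194184e-04, 2.08239432e-01]), 'tcp_rot': array([-0.70696892,  0.00082703,  0.00082258,  0.70724365]), 'contact_force': array([-1.00698869, -0.23599321,  1.13256998]), 'wrist_torque': array([ 0.02362057, -0.03151108,  0.00099058]), 'opening': 0.9994892045583823}
scene {'img': 0, 'fov_y': 45.9428, 'cx': 283.3201, 'cy': 207.0441, 'distortion': [-0.0356, 0.0, 0.0, 0.0, 0.0], 'T': [[-0.6377, 0.6568, -0.4025, 1.0514], [0.7703, 0.5369, -0.3441, 0.3974], [-0.0099, -0.5294, -0.8483, 1.0358], [0.0, 0.0, 0.0, 1.0]]}
side {'img': 0, 'fov_y': 56.027, 'cx': 282.7133, 'cy': 208.8783, 'distortion': [-0.0003, 0.0, 0.0, 0.0, 0.0], 'T': [[0.7731, -0.3507, 0.5285, -0.0141], [-0.6341, -0.4454, 0.6321, -0.6729], [0.0137, -0.8238, -0.5667, 0.6833], [0.0, 0.0, 0.0, 1.0]]}
wrist {'img': 0, 'fov_y': 71.1368, 'cx': 281.6228, 'cy': 209.7265, 'distortion': [-0.0021, 0.0, 0.0, 0.0, 0.0], 'T_tool_cam': [[1.0, -0.0011, 0.0009, 0.0005], [-0.0012, -0.2689, 0.9632, -0.1649], [-0.0008, -0.9632, -0.2689, 0.0678], [0.0, 0.0, 0.0, 1.0]]}
```

View images.

View pics/scene0.png

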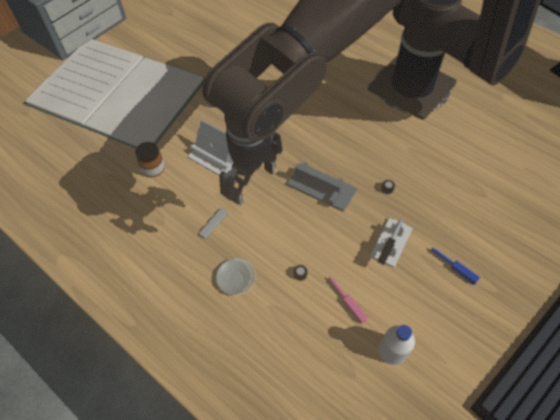

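View pics/side0.png

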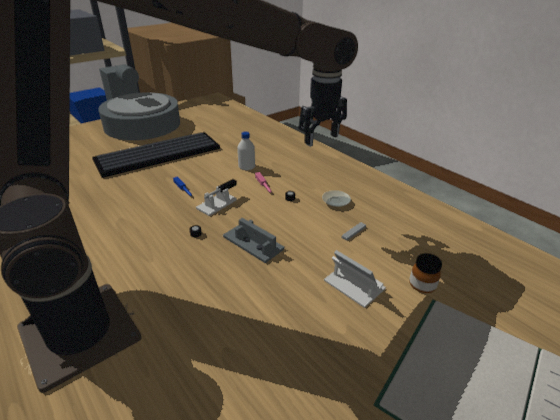

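```bash
cat > h.py <<'E'
import numpy as np,cv2
from plant import *
from scipy.spatial.transform import Rotation as R
def cam(n):
    s=get_state();c=read_camera(n)
    if n=="wrist":
        T=np.eye(4);T[:3,:3]=R.from_quat(s["tcp_rot"]).as_matrix();T[:3,3]=s["eef_pos"];c["T"]=T@c["T_tool_cam"]
    f=c["img"].shape[0]/2/np.tan(np.radians(c["fov_y"])/2)
    c["K"]=np.array([[f,0,c["cx"]],[0,f,c["cy"]],[0,0,1.]]);c["D"]=np.array(c["distortion"],float);return c
def ray(c,uv):
    p=cv2.undistortPoints(np.array([[uv]],float),c["K"],c["D"])[0,0]
    d=c["T"][:3,:3]@np.r_[p,1];return c["T"][:3,3],d/np.linalg.norm(d)
def onz(c,uv,z):
    o,d=ray(c,uv);return o+d*(z-o[2])/d[2]
def tri(obs):
    A=np.zeros((3,3));b=np.zeros(3);L=[ray(c,u) for c,u in obs]
    for o,d in L:
        P=np.eye(3)-np.outer(d,d);A+=P;b+=P@o
    X=np.linalg.solve(A,b);return X,[np.linalg.norm((np.eye(3)-np.outer(d,d))@(X-o)) for o,d in L]
def proj(c,X):
    Ti=np.linalg.inv(c["T"]);r=cv2.Rodrigues(Ti[:3,:3])[0]
    return cv2.projectPoints(np.atleast_2d(X).astype(float),r,Ti[:3,3],c["K"],c["D"])[0][:,0]
def crop(img,x,y,w,h,k):
    return cv2.resize(img[y:y+h,x:x+w],None,fx=k,fy=k,interpolation=cv2.INTER_CUBIC)
def save(n,img): cv2.imwrite("pics/"+n,img[:,:,::-1])
E
python3 - <<'E'
from h import *
s,d,w=cam("scene"),cam("side"),cam("wrist")
for n,c,us in [("scene",s,[(215,150),(320,187),(392,243),(213,222),(235,277),(388,186),(300,272),(150,165),(396,350)]),("side",d,[(354,280),(254,242),(217,202)])]:
    for u in us: print(n,u,onz(c,u,0.02).round(3))
I=s["img"];J=d["img"]
top=np.hstack([crop(I,175,105,66,75,4),crop(I,280,150,80,75,4),crop(I,360,205,54,75,4)])
bot=np.hstack([crop(J,315,240,76,75,4),crop(J,215,210,76,75,4),crop(J,190,165,48,75,4)])
save("m1.png",np.vstack([top,bot])); save("w1.png",w["img"])
E
```

```text
scene (215, 150) [ 0.547 -0.265  0.02 ]
scene (320, 187) [0.467 0.018 0.02 ]
scene (392, 243) [0.486 0.242 0.02 ]
scene (213, 222) [ 0.708 -0.117  0.02 ]
scene (235, 277) [0.779 0.019 0.02 ]
scene (388, 186) [0.358 0.147 0.02 ]
scene (300, 272) [0.678 0.123 0.02 ]
scene (150, 165) [ 0.688 -0.361  0.02 ]
scene (396, 350) [0.689 0.385 0.02 ]
side (354, 280) [ 0.549 -0.266  0.02 ]
side (254, 242) [ 0.447 -0.005  0.02 ]
side (217, 202) [0.471 0.219 0.02 ]
```

View pics/m1.png

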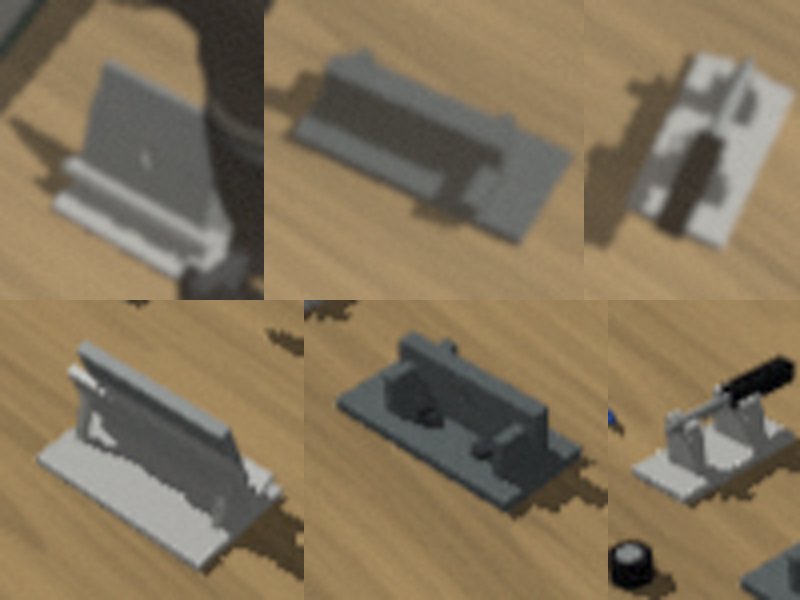

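View pics/w1.png

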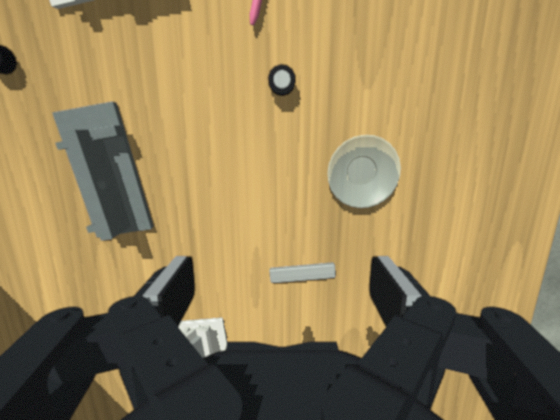

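```bash
python3 -m inch '[{"x":-26,"z":19},{"x":-26,"z":19},{"x":-26,"z":19},{"x":-26,"z":19},{"x":0}]' >/dev/null; python3 -m inch '[{"x":-26,"z":19},{"x":-26,"z":19},{"x":-26,"z":19},{"x":-26,"z":19},{"x":0}]'
cat >> h.py <<'E'
import pickle
def keep(n,c): pickle.dump(c,open(n+".pkl","wb"));save(n+".png",c["img"])
def load(n): return pickle.load(open(n+".pkl","rb"))
E
python3 -c "
from h import *
print(get_state()['contact_force']);c=cam('wrist');keep('w2',c);keep('s2',cam('scene'));keep('d2',cam('side'))"
```

```text
[ 0.47801295  0.26092771 -0.25531188]validation failed for argument at $[0]...
validation failed for argument at $[0]...
```

View pics/w2.png

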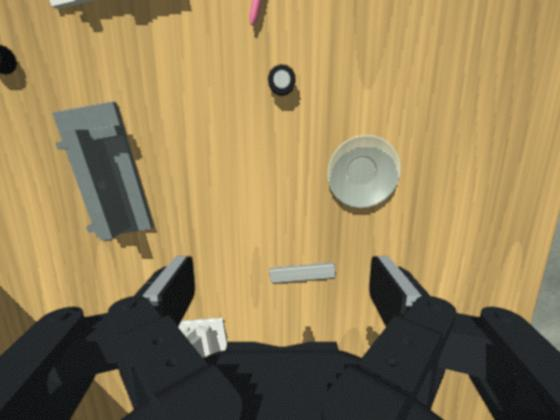

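```bash
python3 -m inch '[{"ax":0,"ay":0,"az":0,"x":-26,"y":0,"z":19,"hand":-1},{"ax":0,"ay":0,"az":0,"x":-26,"y":0,"z":19,"hand":-1},{"ax":0,"ay":0,"az":0,"x":-26,"y":0,"z":19,"hand":-1},{"ax":0,"ay":0,"az":0,"x":-26,"y":0,"z":19,"hand":-1}]'
python3 -m inch '[{"ax":0,"ay":0,"az":0,"x":-26,"y":0,"z":19,"hand":-1},{"ax":0,"ay":0,"az":0,"x":-26,"y":0,"z":19,"hand":-1},{"ax":0,"ay":0,"az":0,"x":-26,"y":0,"z":19,"hand":-1},{"ax":0,"ay":0,"az":0,"x":-26,"y":0,"z":19,"hand":-1},{"ax":0,"ay":0,"az":0,"x":0,"y":0,"z":0,"hand":-1}]'
python3 -m inch '[{"ax":0,"ay":0,"az":0,"x":0,"y":0,"z":0,"hand":-1},{"ax":0,"ay":0,"az":0,"x":0,"y":0,"z":0,"hand":-1}]'
python3 -c "
from h import *
s=get_state();print(s['dq'],s['contact_force']);c=cam('wrist');keep('w2',c);keep('s2',cam('scene'));keep('d2',cam('side'))"
```

```text
time: 0.78
eef_pos: [0.5698, 0.0766, 0.2095]
tcp_rot: [-0.707, 0.0, -0.0, 0.707]
contact_force: [0.2, 0.5, 0.3]
opening: 0.999
time: 1.2
eef_pos: [0.4631, 0.1546, 0.2094]
tcp_rot: [-0.707, -0.001, 0.002, 0.708]
contact_force: [-0.1, 0.6, -0.8]
opening: 0.999
time: 1.37
eef_pos: [0.4675, 0.152, 0.2101]
tcp_rot: [0.707, 0.001, 0.0, -0.707]
contact_force: [0.6, -0.3, 0.2]
opening: 1.003
[-0.01861726  0.0206164  -0.01567482 -0.000315    0.00229262  0.00258732] [ 0.56838395 -0.28266384  0.17719356]
```

View pics/w2.png

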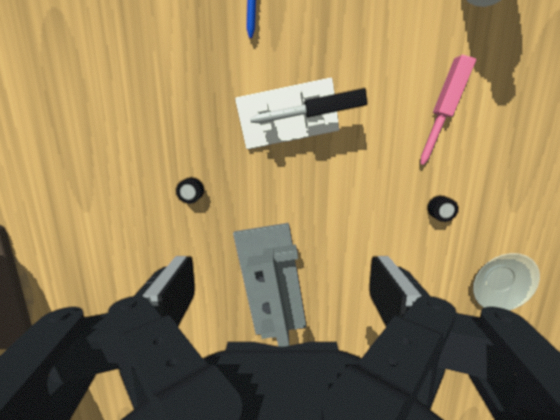

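```bash
python3 -m inch '[{"ax":0,"ay":0,"az":0,"x":5,"y":0,"z":-35,"hand":-1},{"ax":0,"ay":0,"az":0,"x":5,"y":0,"z":-35,"hand":-1},{"ax":0,"ay":0,"az":0,"x":5,"y":0,"z":-35,"hand":-1},{"ax":0,"ay":0,"az":0,"x":5,"y":0,"z":-35,"hand":-1},{"ax":0,"ay":0,"az":0,"x":5,"y":0,"z":-35,"hand":-1}]' >/dev/null
python3 -m inch '[{"ax":0,"ay":0,"az":0,"x":5,"y":0,"z":-35,"hand":-1},{"ax":0,"ay":0,"az":0,"x":5,"y":0,"z":-35,"hand":-1},{"ax":0,"ay":0,"az":0,"x":0,"y":0,"z":0,"hand":-1},{"ax":0,"ay":0,"az":0,"x":0,"y":0,"z":0,"hand":-1}]'
python3 -c "
from h import *
c=cam('wrist');keep('w3',c)"
python3 -m inch '[{"ax":0,"ay":0,"az":0,"x":5,"y":0,"z":-35,"hand":-1},{"ax":0,"ay":0,"az":0,"x":5,"y":0,"z":-35,"hand":-1},{"ax":0,"ay":0,"az":0,"x":5,"y":0,"z":-35,"hand":-1},{"ax":0,"ay":0,"az":0,"x":5,"y":0,"z":-35,"hand":-1},{"ax":0,"ay":0,"az":0,"x":0,"y":0,"z":0,"hand":-1}]'
python3 -m inch '[{"ax":0,"ay":0,"az":0,"x":0,"y":0,"z":0,"hand":-1},{"ax":0,"ay":0,"az":0,"x":0,"y":0,"z":0,"hand":-1}]'
python3 - <<'E'
from h import *
b=cam('wrist');keep('w4',b);a=load('w2');c=load('w3')
# approx regions by projection
for n,k,X in [("fix w2",a,(.45,.01,.03)),("fix w3",c,(.45,.01,.03)),("rest w3",c,(.53,-.265,.03)),("rest w4",b,(.53,-.265,.03)),("fix w4",b,(.45,.01,.03))]: print(n,proj(k,X).round())
def at(k,X,w,h,s):
    u,v=proj(k,X)[0]; x=int(np.clip(u-w/2,0,560-w));y=int(np.clip(v-h/2,0,420-h));print("crop",x,y,s);return crop(k["img"],x,y,w,h,s)
A=at(a,(.46,.22,.03),160,100,2.5);B=at(c,(.45,.01,.03),160,140,2.5);C=at(b,(.53,-.265,.03),160,140,2.5);D=at(b,(.45,.01,.03),160,100,2.5)
save("m2.png",np.vstack([np.hstack([A,D]),np.hstack([B,C])]))
E
```

```text
time: 2.27
eef_pos: [0.5023, -0.0954, 0.2094]
tcp_rot: [-0.707, 0.002, -0.001, 0.707]
contact_force: [0.1, 0.4, 0.7]
opening: 0.996
time: 2.73
eef_pos: [0.5227, -0.2369, 0.2096]
tcp_rot: [0.708, -0.001, 0.001, -0.706]
contact_force: [0.3, -0.9, -0.4]
opening: 1.0
time: 2.9
eef_pos: [0.522, -0.2315, 0.2092]
tcp_rot: [-0.707, -0.0, 0.001, 0.708]
contact_force: [0.1, 0.3, -0.4]
opening: 0.999
fix w2 [[268. 292.]]
fix w3 [[233.  93.]]
rest w3 [[302. 311.]]
rest w4 [[288. 214.]]
fix w4 [[207. -57.]]
crop 194 77 2.5
crop 152 22 2.5
crop 207 144 2.5
crop 126 0 2.5
```

View pics/m2.png

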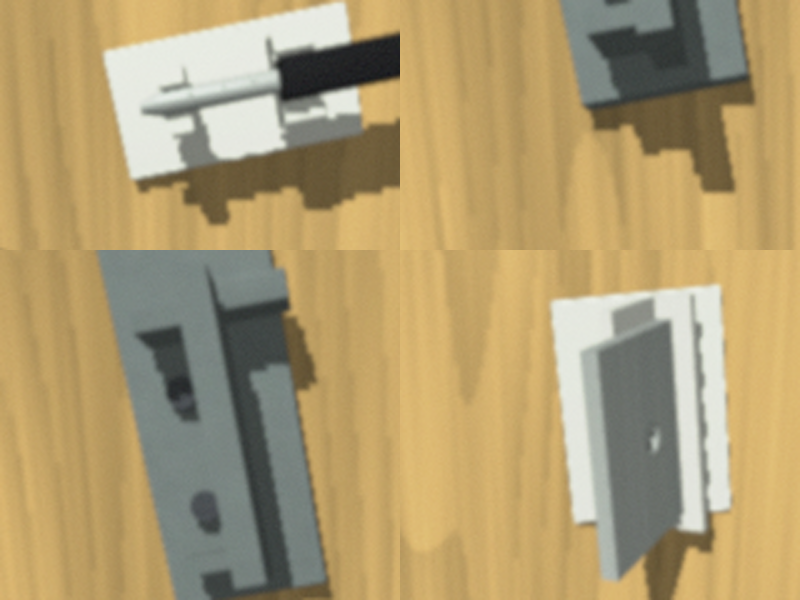

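```bash
cat > fit.py <<'E'
from h import *
from scipy.optimize import least_squares
a,c,b=load('w2'),load('w3'),load('w4')
def px(x,y,off): return np.array([off[0]+x/2.5-.3,off[1]+y/2.5-.3])
def pose(p,lean=0):
    return R.from_euler('z',p[3])*R.from_euler('y',-lean),np.array(p[:3])
def world(p,X,lean=0):
    r,t=pose(p,lean);return r.apply(np.atleast_2d(X))+t
# plate
O=(207,144)
P=[((-4,50,75),(181,102)),((4,50,75),(202,96)),((-4,-50,75),(205,330)),((4,-50,75),(217,327)),((4,0,30),(255,188))]
f=lambda p:np.concatenate([(proj(b,world(p,np.array(X)/1e3,.5))[0]-px(*u,O)) for X,u in P])
r=least_squares(f,[.53,-.265,.02,0]);print("plate",r.x.round(4),r.fun.round(1));plate=r.x
# pin z fixed
O=(194,77)
Q=[((-60,0,0),(142,106),O),((0,0,0),(280,84),O)]
f=lambda p:np.concatenate([proj(a,world([p[0],p[1],.045,p[2]],np.array(X)/1e3))[0]-px(*u,o) for X,u,o in Q]+[proj(a,world([p[0],p[1],.045,p[2]],np.array([.064,0,.009])))[0]-[366,96]])
r=least_squares(f,[.46,.22,.0]);print("pin",r.x.round(4),r.fun.round(1));pin=r.x
# fixture p=x,y,yaw,s
F=[(b,(25,-80,10),px(348,77,(126,0)),0),(c,(25,-80,10),px(327,331,(152,22)),0),(a,(25,80,10),np.array([289,224.]),0),
 (c,(0,-62,54),px(268,335,(152,22)),1),(c,(30,50,32),px(290,50,(152,22)),1)]
def g(p):
    o=[]
    for k,X,u,m in F:
        X=np.array(X)/1e3+[0,m*p[3],0]
        o.append(proj(k,world([p[0],p[1],0,p[2]],X))[0]-u)
    return np.concatenate(o)
r=least_squares(g,[.45,.01,.2,0]);print("fix",r.x.round(4),r.fun.round(1));fix=r.x
for k,X,u,m in F[:3]: print(X,onz(k,u,X[2]/1e3).round(4))
for k,X,u,m in F[3:]: print(X,onz(k,u,X[2]/1e3).round(4))
pickle.dump((plate,pin,fix),open("fit.pkl","wb"))
E
python3 fit.py
```

```text
plate [ 0.5644 -0.2629  0.0237  0.0861] [ 0.6 -1.1 -0.6  1.4 -0.9 -1.1  1.   1.3 -0.2 -0.4]
pin [0.4935 0.2388 0.1846] [-0.6  0.8 -0.7 -1.2  1.2  0.5]
fix [ 0.4665  0.0152  0.1657 -0.0105] [ 0.1 -0.8  0.1  0.8 -0.2  0.1 -0.2 -0.1  0.2  0.1]
(25, -80, 10) [ 0.5042 -0.0603  0.01  ]
(25, -80, 10) [ 0.5043 -0.0586  0.01  ]
(25, 80, 10) [0.4783 0.0984 0.01  ]
(0, -62, 54) [ 0.4788 -0.0564  0.054 ]
(30, 50, 32) [0.4893 0.0591 0.032 ]
```

```bash
cat >> h.py <<'E'
def state(n=1):
    s=get_state();return np.array(s["eef_pos"]),R.from_quat(s["tcp_rot"]),np.array(s["contact_force"])
def delta(pos,rot):
    p,r,f=state();print("F",f.round(1),"turn",(r.inv()*rot).as_rotvec().round(3),"shift mm",(r.inv().apply(np.array(pos)-p)*1e3).round(1))
TOOL=R.from_euler('x',-np.pi/2)
def platetcp(zz):
    plate=pickle.load(open("fit.pkl","rb"))[0];r=R.from_euler('z',plate[3])*R.from_euler('y',-.5)
    return r.apply([0,0,zz])+plate[:3],r*TOOL
E
python3 -m inch '[{"ax":0,"ay":-0.086,"az":0,"x":0,"y":0,"z":0,"hand":-1},{"ax":0,"ay":0,"az":-0.12,"x":0,"y":0,"z":0,"hand":-1},{"ax":0,"ay":0,"az":-0.12,"x":0,"y":0,"z":0,"hand":-1},{"ax":0,"ay":0,"az":-0.12,"x":0,"y":0,"z":0,"hand":-1},{"ax":0,"ay":0,"az":-0.12,"x":0,"y":0,"z":0,"hand":-1}]'
python3 -m inch '[{"ax":0,"ay":0,"az":-0.02,"x":0,"y":0,"z":0,"hand":-1},{"ax":0,"ay":0,"az":0,"x":0,"y":0,"z":0,"hand":-1},{"ax":0,"ay":0,"az":0,"x":0,"y":0,"z":0,"hand":-1}]'
python3 -c "
from h import *
delta(*platetcp(.061));print(get_state()['qpos'])"
```

```text
time: 3.37
eef_pos: [0.5227, -0.2312, 0.2109]
tcp_rot: [-0.679, -0.201, -0.14, 0.692]
contact_force: [-0.9, 1.0, 0.1]
opening: 1.002
time: 3.62
eef_pos: [0.5219, -0.2317, 0.2099]
tcp_rot: [-0.677, -0.205, -0.145, 0.692]
contact_force: [0.3, 0.6, 0.2]
opening: 0.999
F [0.3 0.6 0.2] turn [-0.     0.001 -0.   ] shift mm [-54.5 121.3 -34.8]
[-0.77456527 -0.1689434   2.11547459  0.47803593  0.91169318 -1.10419385]
```

```bash
python3 -m inch '[{"ax":0,"ay":0,"az":0,"x":-27,"y":0,"z":-17.4,"hand":-1},{"ax":0,"ay":0,"az":0,"x":-27.5,"y":0,"z":-17.4,"hand":-1},{"ax":0,"ay":0,"az":0,"x":0,"y":25,"z":0,"hand":-1},{"ax":0,"ay":0,"az":0,"x":0,"y":30,"z":0,"hand":-1},{"ax":0,"ay":0,"az":0,"x":0,"y":30,"z":0,"hand":-1}]'
python3 -m inch '[{"ax":0,"ay":0,"az":0,"x":0,"y":20,"z":0,"hand":-1},{"ax":0,"ay":0,"az":0,"x":0,"y":14,"z":0,"hand":-1},{"ax":0,"ay":0,"az":0,"x":0,"y":0,"z":0,"hand":-1},{"ax":0,"ay":0,"az":0,"x":0,"y":0,"z":0,"hand":-1}]'
python3 -c "
from h import *
delta(*platetcp(.061));c=cam('wrist');keep('w5',c);print(proj(c,world) if 0 else '')
save('w5c.png',c['img'])"
```

```text
time: 4.03
eef_pos: [0.5196, -0.2692, 0.1098]
tcp_rot: [-0.678, -0.205, -0.146, 0.691]
contact_force: [0.2, -0.1, -0.6]
opening: 1.0
time: 4.37
eef_pos: [0.535, -0.2659, 0.0789]
tcp_rot: [-0.677, -0.205, -0.144, 0.693]
contact_force: [-0.1, 0.8, 0.6]
opening: 0.997
F [-0.1  0.8  0.6] turn [-0.002  0.002 -0.001] shift mm [-0.5  1.6  0.4]
```

View pics/w5.png

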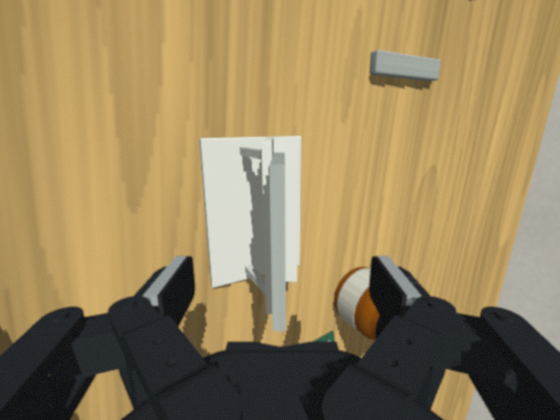

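```bash
python3 -m inch '[{"ax":0,"ay":0,"az":0,"x":0,"y":1,"z":0,"hand":1},{"ax":0,"ay":0,"az":0,"x":0,"y":0,"z":0,"hand":1},{"ax":0,"ay":0,"az":0,"x":0,"y":0,"z":0,"hand":1},{"ax":0,"ay":0,"az":0,"x":0,"y":0,"z":0,"hand":1},{"ax":0,"ay":0,"az":0,"x":0,"y":0,"z":0,"hand":1}]' 50
python3 -m inch '[{"ax":0,"ay":0,"az":0,"x":0,"y":0,"z":0,"hand":1},{"ax":0,"ay":0,"az":0,"x":0,"y":0,"z":0,"hand":1},{"ax":0,"ay":0,"az":0,"x":0,"y":0,"z":0,"hand":1},{"ax":0,"ay":0,"az":0,"x":0,"y":0,"z":0,"hand":1},{"ax":0,"ay":0,"az":0,"x":0,"y":0,"z":0,"hand":1}]'
```

```text
time: 4.83
eef_pos: [0.5347, -0.2671, 0.0788]
tcp_rot: [-0.677, -0.204, -0.146, 0.692]
contact_force: [-0.4, -0.6, 0.4]
opening: 0.301
time: 5.25
eef_pos: [0.5346, -0.2668, 0.0782]
tcp_rot: [-0.677, -0.204, -0.145, 0.692]
contact_force: [0.1, 0.5, -0.6]
opening: 0.005
```

```bash
python3 - <<'E'
from h import *
c=cam('wrist');keep('w6',c);s=cam('side');keep('d6',s)
p,r,f=state()
print(get_state()['opening'],proj(s,[p]).round())
u,v=proj(s,[p])[0].astype(int)
save('m3.png',np.hstack([crop(c["img"],160,120,240,300,1.667)[:500],crop(s["img"],u-50,v-60,100,125,4)]))
plate=pickle.load(open("fit.pkl","rb"))[0]
E
```

```text
-0.004001024614132791 [[353. 264.]]
```

View pics/m3.png

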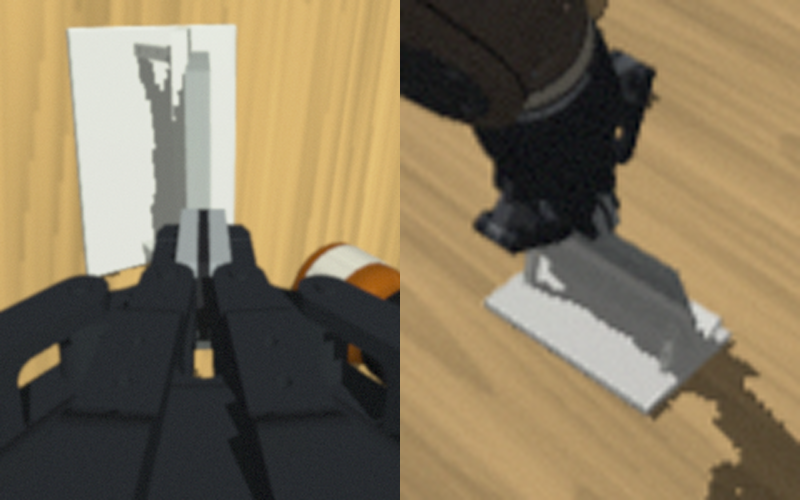

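```bash
python3 - <<'E'
from h import *
s,d=load('s2'),load('d2')
plate,pin,fix=pickle.load(open("fit.pkl","rb"))
r=R.from_euler('z',plate[3])*R.from_euler('y',-.5)
print(tri([(s,(201.7,120.2)),(d,(372,273.5))]), r.apply([0,-.05,.075])+plate[:3])
print("hole",onz(s,(211,144.3),(r.apply([.004,0,.03])+plate[:3])[2]),r.apply([.004,0,.03])+plate[:3])
for n in ['w5','w6']:
    c=load(n);print(proj(c,r.apply(np.array([[-4,-50,75],[4,-50,75],[-4,50,75],[4,50,75],[0,0,75],[0,50,0],[0,0,50]])/1e3)+plate[:3]).round(1).tolist())
# tips predicted
c=load('w6');T=np.linalg.inv(np.array(c["T_tool_cam"]))
def pt(X):
    q=T@np.r_[np.array(X)/1e3,1];return (q[:2]/q[2]*c["K"][0,0]+c["K"][:2,2]).round(1)
for y in (-19,-8,0,11):
  for z in (-11,11): print(y,z,pt((0,y,z)))
E
```

```text
(array([ 0.53413945, -0.31657286,  0.08779222]), [np.float64(0.0029665404830614157), np.float64(0.002966540483061499)]) [ 0.53287513 -0.31585391  0.08956736]
hole [ 0.55611058 -0.26474535  0.05199385] [ 0.55356923 -0.2638829   0.05199385]
[[272.7, 328.4], [285.9, 328.4], [271.4, 162.4], [286.9, 162.4], [279.2, 252.2], [279.9, 151.3], [279.5, 236.3]]
[[274.1, 327.6], [287.4, 327.6], [272.7, 160.9], [288.3, 160.9], [280.6, 251.1], [280.7, 150.1], [280.7, 235.3]]
-19 -11 [280.2 276.3]
-19 11 [280.1 238.9]
-8 -11 [280.3 267.2]
-8 11 [280.2 231.8]
0 -11 [280.3 261.2]
0 11 [280.2 227.1]
11 -11 [280.4 253.8]
11 11 [280.3 221.4]
```

```bash
python3 -m inch '[{"ax":0,"ay":0,"az":0,"x":0,"y":0,"z":0,"hand":-1},{"ax":0,"ay":0,"az":0,"x":0,"y":0,"z":0,"hand":-1},{"ax":0,"ay":0,"az":0,"x":0,"y":0,"z":0,"hand":-1},{"ax":0,"ay":0,"az":0,"x":0,"y":0,"z":0,"hand":-1},{"ax":0,"ay":0,"az":0,"x":0,"y":0,"z":0,"hand":-1}]'
python3 -m inch '[{"ax":0,"ay":0,"az":0,"x":0,"y":0,"z":0,"hand":-1},{"ax":0,"ay":0,"az":0,"x":0,"y":0,"z":0,"hand":-1},{"ax":0,"ay":0,"az":0,"x":0,"y":0,"z":0,"hand":-1},{"ax":0,"ay":0,"az":0,"x":0,"y":0,"z":0,"hand":-1},{"ax":0,"ay":0,"az":0,"x":0,"y":0,"z":0,"hand":-1}]'
python3 - <<'E'
from h import *
c=cam('wrist');keep('w7',c);s=cam('scene');keep('s7',s)
d=cam('side');keep('d7',d)
p,r,f=state();print(p,get_state()['opening'])
for k in (s,d):
    print(proj(k,p+r.apply(np.array([[0,0,0],[0,-.04,0],[.0425,-.002,0],[.0425,-.042,0],[-.0425,-.002,0],[-.0425,-.042,0]]))).round().tolist())
u,v=proj(s,[p])[0].astype(int);u2,v2=proj(d,[p])[0].astype(int)
save('m4.png',np.hstack([crop(s["img"],u-50,v-60,100,100,4),crop(d["img"],u2-50,v2-60,100,100,4)]));print(u,v,u2,v2)
E
```

```text
time: 5.77
eef_pos: [0.5347, -0.2668, 0.0782]
tcp_rot: [-0.677, -0.204, -0.145, 0.692]
contact_force: [-0.3, -0.1, 0.1]
opening: 0.707
time: 6.18
eef_pos: [0.5346, -0.2668, 0.0782]
tcp_rot: [-0.677, -0.204, -0.145, 0.692]
contact_force: [-0.2, -0.8, 0.1]
opening: 1.0
[ 0.53463669 -0.26683028  0.07820375] 0.9979855694587914
[[215.0, 132.0], [218.0, 118.0], [205.0, 136.0], [207.0, 121.0], [225.0, 127.0], [228.0, 114.0]]
[[353.0, 264.0], [349.0, 257.0], [364.0, 250.0], [361.0, 241.0], [342.0, 279.0], [338.0, 271.0]]
214 132 353 264
```

View pics/m4.png

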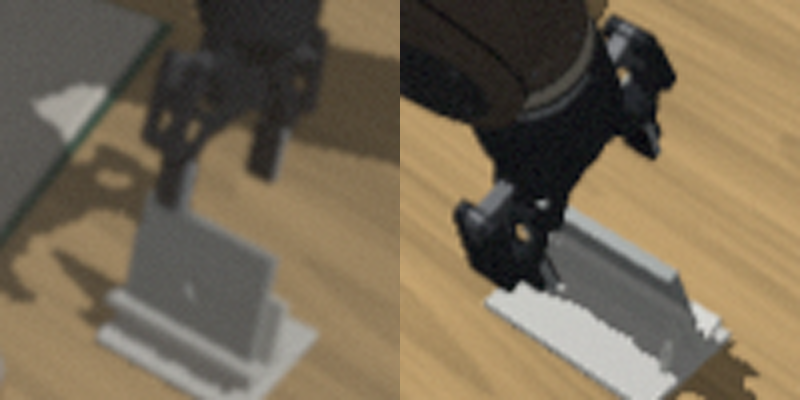

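```bash
python3 -m inch '[{"ax":0,"ay":0,"az":0,"x":0,"y":16,"z":0,"hand":-1},{"ax":0,"ay":0,"az":0,"x":0,"y":15,"z":0,"hand":-1},{"ax":0,"ay":0,"az":0,"x":0,"y":0,"z":0,"hand":-1},{"ax":0,"ay":0,"az":0,"x":0,"y":0,"z":0,"hand":1},{"ax":0,"ay":0,"az":0,"x":0,"y":0,"z":0,"hand":1}]'
python3 -m inch '[{"ax":0,"ay":0,"az":0,"x":0,"y":0,"z":0,"hand":1},{"ax":0,"ay":0,"az":0,"x":0,"y":0,"z":0,"hand":1},{"ax":0,"ay":0,"az":0,"x":0,"y":0,"z":0,"hand":1},{"ax":0,"ay":0,"az":0,"x":0,"y":0,"z":0,"hand":1},{"ax":0,"ay":0,"az":0,"x":0,"y":0,"z":0,"hand":1}]'
python3 -m inch '[{"ax":0,"ay":0,"az":0,"x":0,"y":0,"z":0,"hand":1},{"ax":0,"ay":0,"az":0,"x":0,"y":0,"z":0,"hand":1}]'
```

```text
time: 6.75
eef_pos: [0.5495, -0.2656, 0.0514]
tcp_rot: [-0.677, -0.204, -0.145, 0.692]
contact_force: [-0.5, -0.3, 0.1]
opening: 0.749
time: 7.17
eef_pos: [0.5489, -0.2658, 0.0512]
tcp_rot: [-0.677, -0.204, -0.144, 0.692]
contact_force: [-6.5, -0.8, 3.4]
opening: 0.078
time: 7.33
eef_pos: [0.5488, -0.2658, 0.0512]
tcp_rot: [-0.677, -0.204, -0.144, 0.692]
contact_force: [-5.3, -0.1, 3.6]
opening: 0.082
```

```bash
cat >> h.py <<'E'
def fixpose():
    x,y,yaw,s=pickle.load(open("fit.pkl","rb"))[2];return np.array([x,y,0]),R.from_euler('z',yaw),s
def place(dx,dy,z):
    """TCP pose to hold the plate at fixture x=4+dx, y=s+dy, bottom at z (mm)"""
    off=np.array(pickle.load(open("grip.pkl","rb")));t,r,s=fixpose()
    return t+r.apply(np.array([.004+dx/1e3,s+dy/1e3,z/1e3])+off),r*TOOL
E
python3 - <<'E'
from h import *
plate=pickle.load(open("fit.pkl","rb"))[0];r=R.from_euler('z',plate[3])*R.from_euler('y',-.5)
p,rt,f=state();o=r.inv().apply(p-plate[:3]);print("tcp in plate",o*1e3);print("tool err",((r*TOOL).inv()*rt).as_rotvec())
o[0]=0;pickle.dump(o,open("grip.pkl","wb"))
E
python3 -m inch '[{"ax":0,"ay":0,"az":0,"x":0,"y":-10,"z":0,"hand":1},{"ax":0,"ay":0,"az":0,"x":0,"y":-20,"z":0,"hand":1},{"ax":0,"ay":0,"az":0,"x":0,"y":-25,"z":0,"hand":1},{"ax":0,"ay":0,"az":0,"x":0,"y":-25,"z":0,"hand":1},{"ax":0,"ay":0,"az":0,"x":0,"y":-25,"z":0,"hand":1}]'
python3 -m inch '[{"ax":0,"ay":0,"az":0.1,"x":0,"y":-10,"z":0,"hand":1},{"ax":0,"ay":0,"az":0.1,"x":0,"y":0,"z":0,"hand":1},{"ax":0,"ay":0,"az":0.1,"x":0,"y":0,"z":0,"hand":1},{"ax":0,"ay":0,"az":0.1,"x":0,"y":0,"z":0,"hand":1},{"ax":0,"ay":0,"az":0.1,"x":0,"y":0,"z":0,"hand":1}]'
python3 -m inch '[{"ax":0,"ay":-0.08,"az":0,"x":0,"y":0,"z":10,"hand":1},{"ax":0,"ay":0,"az":0,"x":0,"y":0,"z":0,"hand":1},{"ax":0,"ay":0,"az":0,"x":0,"y":0,"z":0,"hand":1}]'
python3 - <<'E'
from h import *
delta(*place(8,-8,60))
E
```

```text
tcp in plate [-0.67247605 -1.50200013 31.62572918]
tool err [-0.00024094 -0.00154831  0.00102752]
time: 7.75
eef_pos: [0.4973, -0.2684, 0.1422]
tcp_rot: [-0.676, -0.203, -0.144, 0.693]
contact_force: [0.3, -0.0, -4.8]
opening: 0.076
time: 8.17
eef_pos: [0.4933, -0.27, 0.1519]
tcp_rot: [0.707, 0.028, -0.032, -0.706]
contact_force: [-0.1, 0.9, -4.9]
opening: 0.08
time: 8.42
eef_pos: [0.4926, -0.2593, 0.1505]
tcp_rot: [-0.704, -0.057, 0.059, 0.705]
contact_force: [0.5, 0.7, -5.1]
opening: 0.083
F [ 0.5  0.7 -5.1] turn [-0.002 -0.001 -0.002] shift mm [ 31.4  59.4 254.9]
```

```bash
python3 -m inch '[{"ax":0,"ay":0,"az":0,"x":4,"y":0,"z":25,"hand":1},{"ax":0,"ay":0,"az":0,"x":4,"y":0,"z":32,"hand":1},{"ax":0,"ay":0,"az":0,"x":4,"y":0,"z":32,"hand":1},{"ax":0,"ay":0,"az":0,"x":4,"y":0,"z":32,"hand":1},{"ax":0,"ay":0,"az":0,"x":4,"y":0,"z":32,"hand":1}]' >/dev/null
python3 -m inch '[{"ax":0,"ay":0,"az":0,"x":4,"y":5,"z":32,"hand":1},{"ax":0,"ay":0,"az":0,"x":4,"y":5,"z":30,"hand":1},{"ax":0,"ay":0,"az":0,"x":3,"y":5,"z":25,"hand":1},{"ax":0,"ay":0,"az":0,"x":0,"y":5,"z":15,"hand":1},{"ax":0,"ay":0,"az":0,"x":0,"y":0,"z":0,"hand":1}]'
python3 -m inch '[{"ax":0,"ay":0,"az":0,"x":0,"y":0,"z":0,"hand":1},{"ax":0,"ay":0,"az":0,"x":0,"y":0,"z":0,"hand":1}]'
python3 - <<'E'
from h import *
delta(*place(8,-8,60)); p,r,f=state()
c=cam('wrist');keep('w8',c)
t,R_,s=fixpose()
X=t+R_.apply(np.array([[0,s-.062,.054],[0,s+.062,.054],[.03,s+.05,.032],[.025,.08,.01],[.025,-.08,.01],[.008,s+.042,.06+.075]]))
print(proj(c,X).round().tolist()); save('w8.png',c["img"])
E
```

```text
time: 9.25
eef_pos: [0.4794, -0.0013, 0.1301]
tcp_rot: [-0.704, -0.058, 0.06, 0.705]
contact_force: [-0.7, -1.2, -5.7]
opening: 0.08
time: 9.42
eef_pos: [0.4821, -0.0046, 0.1321]
tcp_rot: [0.705, 0.058, -0.058, -0.704]
contact_force: [0.1, -0.4, -4.9]
opening: 0.081
F [ 0.1 -0.4 -4.9] turn [ 0.001 -0.001  0.001] shift mm [-0.1 40.5  2.2]
[[268.0, 263.0], [265.0, 120.0], [301.0, 135.0], [295.0, 88.0], [293.0, 251.0], [273.0, 155.0]]
```

View pics/w8.png

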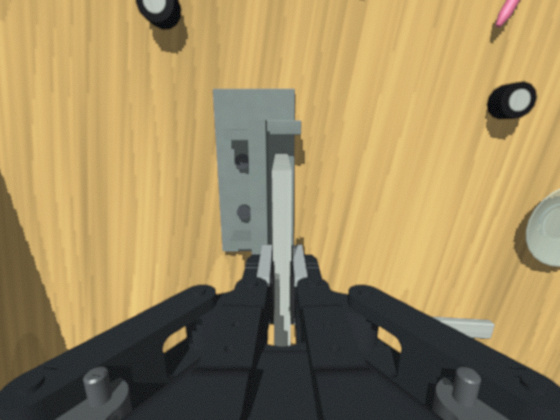

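```bash
python3 -m inch '[{"ax":0,"ay":0,"az":0,"x":0,"y":16,"z":0,"hand":1},{"ax":0,"ay":0,"az":0,"x":0,"y":16,"z":0,"hand":1},{"ax":0,"ay":0,"az":0,"x":0,"y":16,"z":0,"hand":1},{"ax":0,"ay":0,"az":0,"x":0,"y":16,"z":0,"hand":1},{"ax":0,"ay":0,"az":0,"x":0,"y":14,"z":0,"hand":1}]'
python3 -m inch '[{"ax":0,"ay":0,"az":0,"x":0,"y":4,"z":0,"hand":1},{"ax":0,"ay":0,"az":0,"x":0,"y":2,"z":0,"hand":1},{"ax":0,"ay":0,"az":0,"x":0,"y":0,"z":0,"hand":1},{"ax":0,"ay":0,"az":0,"x":0,"y":0,"z":0,"hand":1}]'
python3 -m inch '[{"ax":0,"ay":0,"az":0,"x":0,"y":1.5,"z":0,"hand":1},{"ax":0,"ay":0,"az":0,"x":0,"y":0,"z":0,"hand":1},{"ax":0,"ay":0,"az":0,"x":0,"y":0,"z":0,"hand":1}]'
python3 -m inch '[{"ax":0,"ay":0,"az":0,"x":0,"y":1.5,"z":0,"hand":1},{"ax":0,"ay":0,"az":0,"x":0,"y":0,"z":0,"hand":1},{"ax":0,"ay":0,"az":0,"x":0,"y":0,"z":0,"hand":1}]'
python3 - <<'E'
from h import *
delta(*place(8,-8,10))
E
```

```text
time: 9.88
eef_pos: [0.4824, -0.0051, 0.0534]
tcp_rot: [0.705, 0.058, -0.058, -0.705]
contact_force: [-0.2, 0.1, -4.8]
opening: 0.078
time: 10.22
eef_pos: [0.4831, -0.0043, 0.049]
tcp_rot: [0.705, 0.059, -0.058, -0.704]
contact_force: [-0.6, -0.2, -5.2]
opening: 0.079
time: 10.47
eef_pos: [0.4825, -0.0037, 0.047]
tcp_rot: [0.705, 0.059, -0.058, -0.705]
contact_force: [-0.1, 0.7, -5.3]
opening: 0.083
time: 10.72
eef_pos: [0.482, -0.0036, 0.0448]
tcp_rot: [-0.705, -0.059, 0.059, 0.705]
contact_force: [-0.0, 0.2, -5.7]
opening: 0.081
F [-0.   0.2 -5.7] turn [-0.  0. -0.] shift mm [-0.1  3.2  1.1]
```

```bash
python3 -m inch '[{"ax":0,"ay":0,"az":0,"x":-3,"y":1,"z":0,"hand":1},{"ax":0,"ay":0,"az":0,"x":-3,"y":0,"z":0,"hand":1},{"ax":0,"ay":0,"az":0,"x":0,"y":0,"z":0,"hand":1},{"ax":0,"ay":0,"az":0,"x":0,"y":0,"z":0,"hand":1}]'
python3 -m inch '[{"ax":0,"ay":0,"az":0,"x":-1,"y":0,"z":0,"hand":1},{"ax":0,"ay":0,"az":0,"x":0,"y":0,"z":0,"hand":1},{"ax":0,"ay":0,"az":0,"x":0,"y":0,"z":0,"hand":1}]'
python3 -m inch '[{"ax":0,"ay":0,"az":0,"x":-1,"y":0,"z":0,"hand":1},{"ax":0,"ay":0,"az":0,"x":0,"y":0,"z":0,"hand":1},{"ax":0,"ay":0,"az":0,"x":0,"y":0,"z":0,"hand":1}]'
```

```text
time: 11.05
eef_pos: [0.4758, -0.0046, 0.0438]
tcp_rot: [-0.705, -0.058, 0.059, 0.705]
contact_force: [-0.4, 0.0, -4.3]
opening: 0.085
time: 11.3
eef_pos: [0.4752, -0.0049, 0.044]
tcp_rot: [0.705, 0.059, -0.059, -0.705]
contact_force: [0.0, 1.1, -4.8]
opening: 0.082
time: 11.55
eef_pos: [0.4742, -0.005, 0.0439]
tcp_rot: [-0.705, -0.059, 0.059, 0.705]
contact_force: [-0.7, 0.9, -4.9]
opening: 0.08
```

```bash
python3 -m inch '[{"ax":0,"ay":0,"az":0,"x":-1,"y":0,"z":0,"hand":1},{"ax":0,"ay":0,"az":0,"x":0,"y":0,"z":0,"hand":1},{"ax":0,"ay":0,"az":0,"x":0,"y":0,"z":0,"hand":1}]'
python3 -m inch '[{"ax":0,"ay":0,"az":0,"x":-1,"y":0,"z":0,"hand":1},{"ax":0,"ay":0,"az":0,"x":0,"y":0,"z":0,"hand":1},{"ax":0,"ay":0,"az":0,"x":0,"y":0,"z":0,"hand":1}]'
```

```text
time: 11.8
eef_pos: [0.4732, -0.0052, 0.0439]
tcp_rot: [-0.705, -0.059, 0.059, 0.705]
contact_force: [0.3, -0.4, -5.3]
opening: 0.083
time: 12.05
eef_pos: [0.473, -0.0053, 0.0441]
tcp_rot: [0.705, 0.059, -0.058, -0.705]
contact_force: [3.0, 0.9, -6.5]
opening: 0.082
```

```bash
python3 -m inch '[{"ax":0,"ay":0,"az":0,"x":0.4,"y":1,"z":0,"hand":1},{"ax":0,"ay":0,"az":0,"x":0,"y":0,"z":0,"hand":1},{"ax":0,"ay":0,"az":0,"x":0,"y":0,"z":0,"hand":1}]'
python3 -m inch '[{"ax":0,"ay":0,"az":0,"x":0,"y":0,"z":3,"hand":1},{"ax":0,"ay":0,"az":0,"x":0,"y":0,"z":2,"hand":1},{"ax":0,"ay":0,"az":0,"x":0,"y":0,"z":0,"hand":1},{"ax":0,"ay":0,"az":0,"x":0,"y":0,"z":0,"hand":1}]'
python3 -m inch '[{"ax":0,"ay":0,"az":0,"x":0,"y":0,"z":1.5,"hand":1},{"ax":0,"ay":0,"az":0,"x":0,"y":0,"z":0,"hand":1},{"ax":0,"ay":0,"az":0,"x":0,"y":0,"z":0,"hand":1}]'
python3 -m inch '[{"ax":0,"ay":0,"az":0,"x":0,"y":0,"z":1.5,"hand":1},{"ax":0,"ay":0,"az":0,"x":0,"y":0,"z":0,"hand":1},{"ax":0,"ay":0,"az":0,"x":0,"y":0,"z":0,"hand":1}]'
```

```text
time: 12.3
eef_pos: [0.473, -0.0054, 0.0431]
tcp_rot: [0.705, 0.059, -0.058, -0.705]
contact_force: [1.5, -0.1, -4.2]
opening: 0.08
time: 12.63
eef_pos: [0.4721, -0.0001, 0.0431]
tcp_rot: [-0.705, -0.059, 0.058, 0.705]
contact_force: [3.1, -0.3, -4.2]
opening: 0.082
time: 12.88
eef_pos: [0.4718, 0.0012, 0.0431]
tcp_rot: [0.705, 0.059, -0.058, -0.705]
contact_force: [2.8, -0.4, -4.5]
opening: 0.082
time: 13.13
eef_pos: [0.4716, 0.0026, 0.0431]
tcp_rot: [0.705, 0.059, -0.058, -0.705]
contact_force: [2.5, -0.1, -4.0]
opening: 0.081
```

```bash
python3 -m inch '[{"ax":0,"ay":0,"az":0,"x":0,"y":0,"z":1,"hand":1},{"ax":0,"ay":0,"az":0,"x":0,"y":0,"z":0,"hand":1},{"ax":0,"ay":0,"az":0,"x":0,"y":0,"z":0,"hand":1}]'
python3 -m inch '[{"ax":0,"ay":0,"az":0,"x":0,"y":0,"z":1,"hand":1},{"ax":0,"ay":0,"az":0,"x":0,"y":0,"z":0,"hand":1},{"ax":0,"ay":0,"az":0,"x":0,"y":0,"z":0,"hand":1}]'
python3 -c "
from h import *
delta(*place(0,0,10))"
```

```text
time: 13.38
eef_pos: [0.4714, 0.0035, 0.043]
tcp_rot: [0.705, 0.059, -0.058, -0.705]
contact_force: [3.5, -1.3, -5.2]
opening: 0.084
time: 13.63
eef_pos: [0.4713, 0.0046, 0.043]
tcp_rot: [0.705, 0.059, -0.058, -0.705]
contact_force: [4.6, -1.8, -4.8]
opening: 0.079
F [ 4.6 -1.8 -4.8] turn [0.    0.    0.001] shift mm [ 1.1  1.4 -0.8]
```

```bash
python3 -m inch '[{"ax":0,"ay":0,"az":0,"x":0.3,"y":0,"z":1,"hand":1},{"ax":0,"ay":0,"az":0,"x":0,"y":0,"z":0,"hand":1},{"ax":0,"ay":0,"az":0,"x":0,"y":0,"z":0,"hand":1}]'
python3 -m inch '[{"ax":0,"ay":0,"az":0,"x":0,"y":0,"z":1,"hand":1},{"ax":0,"ay":0,"az":0,"x":0,"y":0,"z":0,"hand":1},{"ax":0,"ay":0,"az":0,"x":0,"y":0,"z":0,"hand":1}]'
```

```text
time: 13.88
eef_pos: [0.4712, 0.005, 0.0432]
tcp_rot: [0.705, 0.059, -0.059, -0.704]
contact_force: [3.1, -5.1, -3.4]
opening: 0.082
time: 14.13
eef_pos: [0.4713, 0.0051, 0.0433]
tcp_rot: [0.706, 0.059, -0.059, -0.703]
contact_force: [2.6, -6.1, -2.7]
opening: 0.08
```

```bash
python3 -m inch '[{"ax":0,"ay":0,"az":0,"x":0,"y":1,"z":-1,"hand":1},{"ax":0,"ay":0,"az":0,"x":0,"y":0,"z":0,"hand":1},{"ax":0,"ay":0,"az":0,"x":0,"y":0,"z":0,"hand":1}]'
python3 -m inch '[{"ax":0,"ay":0,"az":0,"x":0,"y":1,"z":0,"hand":1},{"ax":0,"ay":0,"az":0,"x":0,"y":0,"z":0,"hand":1},{"ax":0,"ay":0,"az":0,"x":0,"y":0,"z":0,"hand":1}]'
python3 -m inch '[{"ax":0,"ay":0,"az":0,"x":0,"y":1,"z":0,"hand":1},{"ax":0,"ay":0,"az":0,"x":0,"y":0,"z":0,"hand":1},{"ax":0,"ay":0,"az":0,"x":0,"y":0,"z":0,"hand":1}]'
```

```text
time: 14.38
eef_pos: [0.4713, 0.0049, 0.0423]
tcp_rot: [0.705, 0.059, -0.059, -0.704]
contact_force: [1.9, -5.0, -1.6]
opening: 0.077
time: 14.63
eef_pos: [0.4713, 0.0049, 0.0413]
tcp_rot: [0.705, 0.059, -0.059, -0.704]
contact_force: [2.2, -4.5, -2.8]
opening: 0.078
time: 14.88
eef_pos: [0.4715, 0.005, 0.0409]
tcp_rot: [0.705, 0.059, -0.059, -0.704]
contact_force: [0.6, -6.0, 4.3]
opening: 0.078
```

```bash
python3 -m inch '[{"ax":0,"ay":0,"az":0,"x":0,"y":0,"z":0,"hand":0.6},{"ax":0,"ay":0,"az":0,"x":0,"y":0,"z":0,"hand":0.5},{"ax":0,"ay":0,"az":0,"x":0,"y":0,"z":0,"hand":0.4},{"ax":0,"ay":0,"az":0,"x":0,"y":0,"z":0,"hand":0.4},{"ax":0,"ay":0,"az":0,"x":0,"y":0,"z":0,"hand":0.4}]'
python3 -m inch '[{"ax":0,"ay":0,"az":0,"x":0,"y":-8,"z":0,"hand":0.4},{"ax":0,"ay":0,"az":0,"x":0,"y":-15,"z":0,"hand":0.4},{"ax":0,"ay":0,"az":0,"x":0,"y":-25,"z":0,"hand":-1},{"ax":0,"ay":0,"az":0,"x":0,"y":-30,"z":0,"hand":-1},{"ax":0,"ay":0,"az":0,"x":0,"y":-30,"z":0,"hand":-1}]'
python3 -m inch '[{"ax":0,"ay":0,"az":0,"x":0,"y":-30,"z":10,"hand":-1},{"ax":0,"ay":0,"az":0,"x":0,"y":0,"z":0,"hand":-1},{"ax":0,"ay":0,"az":0,"x":0,"y":0,"z":0,"hand":-1}]'
python3 - <<'E'
from h import *
c=cam('wrist');keep('w9',c)
t,r,s=fixpose()
pts=np.array([[0,50,85],[8,50,85],[8,-50,85],[0,-50,85],[8,-50,10]])/1e3+[0,s,0]
print(proj(c,t+r.apply(pts)).round(1).tolist())
g=cv2.cvtColor(c["img"],cv2.COLOR_RGB2GRAY)
for v in range(120,290,20): print(v,g[v,225:315:3].tolist())
E
```

```text
time: 15.3
eef_pos: [0.4705, 0.0061, 0.0395]
tcp_rot: [-0.704, -0.058, 0.059, 0.705]
contact_force: [0.1, -0.3, 0.1]
opening: 0.301
time: 15.72
eef_pos: [0.4704, 0.0059, 0.149]
tcp_rot: [-0.704, -0.058, 0.059, 0.705]
contact_force: [1.1, -0.8, -0.3]
opening: 0.716
time: 15.97
eef_pos: [0.4709, 0.0156, 0.1809]
tcp_rot: [0.705, 0.061, -0.057, -0.704]
contact_force: [0.1, 1.0, -0.2]
opening: 1.004
[[275.3, 160.4], [284.4, 160.4], [284.1, 264.0], [275.9, 264.0], [283.2, 236.4]]
120 [155, 152, 131, 130, 125, 127, 128, 127, 129, 128, 128, 129, 128, 130, 132, 128, 127, 127, 131, 130, 129, 131, 130, 128, 122, 163, 172, 178, 170, 160]
140 [155, 155, 137, 130, 129, 129, 131, 129, 130, 128, 129, 127, 128, 127, 126, 130, 128, 127, 128, 127, 128, 129, 126, 129, 125, 161, 182, 168, 161, 160]
160 [154, 151, 146, 128, 129, 131, 127, 80, 78, 79, 75, 75, 110, 126, 128, 126, 129, 170, 172, 169, 78, 64, 67, 69, 70, 90, 90, 155, 161, 165]
180 [153, 162, 167, 128, 130, 129, 127, 127, 92, 75, 76, 72, 103, 126, 127, 125, 130, 175, 178, 174, 79, 98, 128, 127, 123, 164, 165, 159, 159, 167]
200 [164, 173, 165, 133, 127, 127, 129, 126, 128, 126, 125, 126, 129, 128, 130, 127, 130, 174, 178, 177, 76, 63, 85, 125, 123, 169, 164, 154, 163, 160]
220 [170, 160, 159, 143, 125, 131, 129, 127, 105, 75, 74, 76, 89, 129, 128, 128, 128, 176, 179, 175, 79, 62, 66, 79, 129, 164, 152, 161, 161, 161]
240 [159, 155, 161, 158, 126, 124, 124, 116, 116, 116, 116, 114, 117, 127, 126, 124, 124, 172, 180, 174, 75, 63, 65, 89, 130, 152, 155, 163, 167, 170]
260 [151, 158, 176, 177, 171, 159, 154, 150, 171, 169, 95, 88, 92, 117, 120, 117, 118, 170, 181, 175, 96, 88, 87, 94, 151, 163, 166, 166, 165, 180]
280 [170, 178, 179, 170, 173, 169, 153, 171, 168, 169, 175, 175, 172, 177, 168, 168, 187, 183, 178, 159, 154, 89, 84, 90, 159, 169, 164, 175, 179, 168]
```

```bash
python3 -m inch '[{"ax":0,"ay":-0.122,"az":0,"x":0,"y":0,"z":0,"hand":-1},{"ax":0,"ay":-0.122,"az":0,"x":0,"y":0,"z":0,"hand":-1},{"ax":0,"ay":-0.122,"az":0,"x":0,"y":0,"z":0,"hand":-1},{"ax":0,"ay":-0.122,"az":0,"x":0,"y":0,"z":0,"hand":-1},{"ax":0,"ay":-0.122,"az":0,"x":0,"y":0,"z":0,"hand":-1}]' >/dev/null
python3 -m inch '[{"ax":0,"ay":-0.122,"az":0,"x":0,"y":0,"z":0,"hand":-1},{"ax":0,"ay":-0.122,"az":0,"x":0,"y":0,"z":0,"hand":-1},{"ax":0,"ay":-0.122,"az":0,"x":0,"y":0,"z":0,"hand":-1},{"ax":0,"ay":-0.122,"az":0,"x":0,"y":0,"z":0,"hand":-1},{"ax":0,"ay":-0.122,"az":0,"x":0,"y":0,"z":0,"hand":-1}]' >/dev/null
python3 -m inch '[{"ax":0,"ay":-0.122,"az":0,"x":0,"y":0,"z":0,"hand":-1},{"ax":0,"ay":-0.122,"az":0,"x":0,"y":0,"z":0,"hand":-1},{"ax":0,"ay":-0.122,"az":0,"x":0,"y":0,"z":0,"hand":-1},{"ax":0,"ay":0,"az":0,"x":0,"y":0,"z":0,"hand":-1},{"ax":0,"ay":0,"az":0,"x":0,"y":0,"z":0,"hand":-1}]'
cat >> h.py <<'E'
def pintcp(along,z):
    x,y,yaw=pickle.load(open("fit.pkl","rb"))[1];r=R.from_euler('z',yaw)
    return np.array([x,y,z/1e3])+r.apply([along/1e3,0,0]),R.from_euler('z',yaw+np.pi/2)*TOOL
E
python3 - <<'E'
from h import *
delta(*pintcp(45,100));a=load('w2')
print(get_state()['qpos'])
for u in [(250,37),(252,0),(425,160),(455,85),(188,190),(444,209)]: print(u,onz(a,u,.01).round(3))
E
```

```text
time: 17.27
eef_pos: [0.4685, 0.0156, 0.1763]
tcp_rot: [-0.453, -0.542, 0.543, 0.455]
contact_force: [-0.2, 0.5, -0.6]
opening: 1.002
F [-0.2  0.5 -0.6] turn [-0.003 -0.007  0.001] shift mm [ 215.5   76.2 -109.4]
[-1.83802175e-01 -1.48566685e-01  2.09867250e+00  5.44027937e-05
  1.19477057e+00 -1.93246126e+00]
(250, 37) [0.434 0.317 0.01 ]
(252, 0) [0.437 0.352 0.01 ]
(425, 160) [0.646 0.181 0.01 ]
(455, 85) [0.669 0.267 0.01 ]
(188, 190) [0.35  0.144 0.01 ]
(444, 209) [0.678 0.119 0.01 ]
```

```bash
python3 -m inch '[{"ax":0,"ay":-0.007,"az":0,"x":25,"y":0,"z":-12,"hand":-1},{"ax":0,"ay":0,"az":0,"x":32,"y":0,"z":-17,"hand":-1},{"ax":0,"ay":0,"az":0,"x":32,"y":0,"z":-17,"hand":-1},{"ax":0,"ay":0,"az":0,"x":32,"y":0,"z":-17,"hand":-1},{"ax":0,"ay":0,"az":0,"x":32,"y":0,"z":-17,"hand":-1}]' >/dev/null
python3 -m inch '[{"ax":0,"ay":0,"az":0,"x":32,"y":0,"z":-17,"hand":-1},{"ax":0,"ay":0,"az":0,"x":30,"y":0,"z":-12,"hand":-1},{"ax":0,"ay":0,"az":0,"x":0,"y":0,"z":0,"hand":-1},{"ax":0,"ay":0,"az":0,"x":0,"y":0,"z":0,"hand":-1},{"ax":0,"ay":0,"az":0,"x":0,"y":0,"z":0,"hand":-1}]'
python3 - <<'E'
from h import *
delta(*pintcp(45,100))
c=cam('wrist');keep('w10',c)
x,y,yaw=pickle.load(open("fit.pkl","rb"))[1];r=R.from_euler('z',yaw)
P=np.array([x,y,0])+r.apply(np.array([[-60,0,45],[-25,-5,45],[-25,5,45],[0,-9,54],[0,9,54],[64,-9,54],[64,9,54]])/1e3)
q=proj(c,P);print(q.round(1).tolist())
g=cv2.cvtColor(c["img"],cv2.COLOR_RGB2GRAY)
for i in range(0,7):
    pass
# handle rows: print dark extents per row
for v in range(100,300,8):
    dk=np.where(g[v,230:330]<45)[0];print(v,(dk.min()+230,dk.max()+230,len(dk)) if len(dk) else None)
E
```

```text
time: 18.1
eef_pos: [0.5359, 0.2467, 0.1769]
tcp_rot: [-0.451, -0.544, 0.545, 0.451]
contact_force: [0.5, -0.3, -0.5]
opening: 1.001
F [ 0.5 -0.3 -0.5] turn [-0.002  0.003 -0.001] shift mm [ 0.1 76.9 -2. ]
[[282.5, 88.6], [277.3, 127.2], [287.6, 127.2], [273.1, 154.0], [291.7, 154.1], [273.4, 217.4], [291.0, 217.4]]
100 None
108 None
116 None
124 None
132 None
140 None
148 None
156 (np.int64(275), np.int64(290), 16)
164 (np.int64(275), np.int64(290), 16)
172 (np.int64(276), np.int64(289), 14)
180 (np.int64(276), np.int64(289), 14)
188 (np.int64(276), np.int64(289), 14)
196 (np.int64(276), np.int64(290), 15)
204 (np.int64(276), np.int64(290), 15)
212 (np.int64(276), np.int64(290), 15)
220 None
228 None
236 None
244 None
252 None
260 None
268 None
276 None
284 None
292 None
```

```bash
python3 -m inch '[{"ax":0,"ay":0,"az":0,"x":0,"y":25,"z":-1,"hand":-1},{"ax":0,"ay":0,"az":0,"x":0,"y":35,"z":-1,"hand":-1},{"ax":0,"ay":0,"az":0,"x":0,"y":35,"z":0,"hand":-1},{"ax":0,"ay":0,"az":0,"x":0,"y":30,"z":0,"hand":-1},{"ax":0,"ay":0,"az":0,"x":0,"y":20,"z":0,"hand":-1}]'
python3 -m inch '[{"ax":0,"ay":0,"az":0,"x":0,"y":15,"z":0,"hand":-1},{"ax":0,"ay":0,"az":0,"x":0,"y":5,"z":0,"hand":-1},{"ax":0,"ay":0,"az":0,"x":0,"y":0,"z":0,"hand":-1},{"ax":0,"ay":0,"az":0,"x":0,"y":0,"z":0,"hand":-1}]'
python3 -m inch '[{"ax":0,"ay":0,"az":0,"x":0,"y":0,"z":0,"hand":1},{"ax":0,"ay":0,"az":0,"x":0,"y":0,"z":0,"hand":1},{"ax":0,"ay":0,"az":0,"x":0,"y":0,"z":0,"hand":1},{"ax":0,"ay":0,"az":0,"x":0,"y":0,"z":0,"hand":1},{"ax":0,"ay":0,"az":0,"x":0,"y":0,"z":0,"hand":1}]' 50
python3 -m inch '[{"ax":0,"ay":0,"az":0,"x":0,"y":0,"z":0,"hand":1},{"ax":0,"ay":0,"az":0,"x":0,"y":0,"z":0,"hand":1},{"ax":0,"ay":0,"az":0,"x":0,"y":0,"z":0,"hand":1},{"ax":0,"ay":0,"az":0,"x":0,"y":0,"z":0,"hand":1}]'
```

```text
time: 18.57
eef_pos: [0.5362, 0.2452, 0.0294]
tcp_rot: [-0.451, -0.543, 0.546, 0.453]
contact_force: [-0.7, -0.5, -0.6]
opening: 1.003
time: 18.9
eef_pos: [0.539, 0.2468, 0.0137]
tcp_rot: [0.451, 0.545, -0.544, -0.451]
contact_force: [0.4, 0.0, -0.6]
opening: 0.999
time: 19.32
eef_pos: [0.5387, 0.2476, 0.0135]
tcp_rot: [0.451, 0.545, -0.545, -0.451]
contact_force: [0.5, 0.0, -0.2]
opening: 0.299
time: 19.65
eef_pos: [0.5386, 0.2475, 0.0134]
tcp_rot: [0.451, 0.545, -0.545, -0.451]
contact_force: [-0.8, 0.2, 3.7]
opening: 0.198
```

```bash
python3 - <<'E'
from h import *
x,y,yaw=pickle.load(open("fit.pkl","rb"))[1];rp=R.from_euler('z',yaw)
p,r,f=state();o=rp.inv().apply(p-np.array([x,y,.045]));print("tcp in pin",(o*1e3).round(1));pickle.dump(o,open("pgrip.pkl","wb"))
E
cat >> h.py <<'E'
def pinat(x,dy,z):
    """TCP pose for pin origin at fixture x, y=s+dy, z (mm), square to the face"""
    o=np.array(pickle.load(open("pgrip.pkl","rb")));t,r,s=fixpose()
    return t+r.apply(np.array([x/1e3,s+dy/1e3,z/1e3])+o),r*R.from_euler('z',np.pi/2)*TOOL
E
python3 -m inch '[{"ax":0,"ay":0,"az":0,"x":0,"y":-8,"z":0,"hand":1},{"ax":0,"ay":0,"az":0,"x":0,"y":-15,"z":0,"hand":1},{"ax":0,"ay":0,"az":0,"x":0,"y":-25,"z":0,"hand":1},{"ax":0,"ay":0,"az":0,"x":0,"y":-25,"z":0,"hand":1},{"ax":0,"ay":0.019,"az":0,"x":0,"y":-10,"z":0,"hand":1}]'
python3 -m inch '[{"ax":0,"ay":0,"az":0,"x":0,"y":0,"z":0,"hand":1},{"ax":0,"ay":0,"az":0,"x":0,"y":0,"z":0,"hand":1}]'
python3 - <<'E'
from h import *
delta(*pinat(100,0,115))
c=cam('wrist');keep('w11',c)
p,r,f=state();o=np.array(pickle.load(open("pgrip.pkl","rb")));rp=r*TOOL.inv()*R.from_euler('z',-np.pi/2)
g=lambda X:p+rp.apply(np.array(X)/1e3-o)
print("pred tip,shank edges@-30,shoulder edges top",proj(c,g([[-60,0,0],[-60,-2,0],[-60,2,0],[-30,-5,0],[-30,5,0],[0,-9,9],[0,9,9]])).round(1).tolist())
im=c["img"];save('tip.png',crop(im,215,20,135,160,4))
E
```

```text
tcp in pin [ 46.    0.2 -31.6]
time: 20.07
eef_pos: [0.5404, 0.248, 0.0996]
tcp_rot: [0.457, 0.542, -0.539, -0.455]
contact_force: [0.8, 0.6, 0.3]
opening: 0.199
time: 20.23
eef_pos: [0.5385, 0.2474, 0.0959]
tcp_rot: [0.456, 0.541, -0.54, -0.456]
contact_force: [-0.4, 0.1, -0.2]
opening: 0.201
F [-0.4  0.1 -0.2] turn [0.001 0.003 0.   ] shift mm [-227.5   12.5  -36. ]
pred tip,shank edges@-30,shoulder edges top [[281.7, 26.7], [276.8, 26.7], [286.6, 26.7], [270.2, 105.2], [293.3, 105.2], [260.9, 177.6], [302.7, 177.6]]
```

View pics/tip.png

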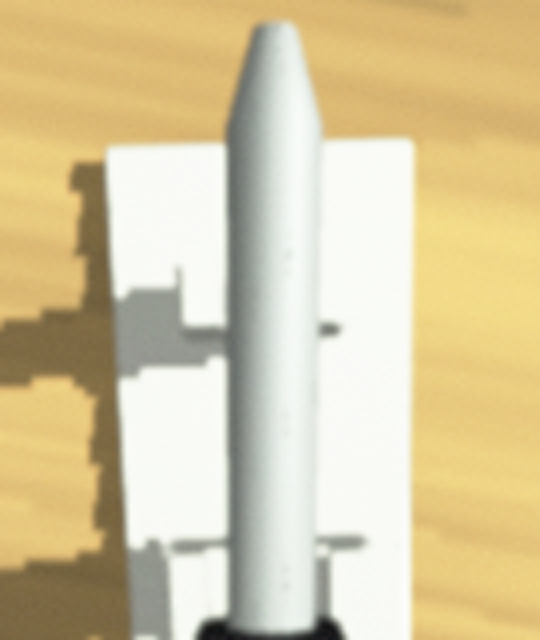

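```bash
python3 - <<'E'
from h import *
c=load('w9');g=cv2.cvtColor(c["img"],cv2.COLOR_RGB2GRAY).astype(float)
print("col profile end+", g[150:170,277:283].mean(1).round().tolist())
print("end-", g[250:285,277:283].mean(1).round().tolist())
print("row220",g[215:225,268:292].mean(0).round().tolist())
t,r,s=fixpose()
print("stop edges",proj(c,t+r.apply(np.array([[.015,s+.05,.032],[.03,s+.05,.032],[.03,s+.062,.032],[0,s+.062,.054],[0,s-.062,.054]]))).round(1).tolist())
print("stop col", g[110:170,288:296].mean(1).round().tolist())
E
python3 -m inch '[{"ax":0,"ay":0.003,"az":0,"x":0,"y":-20,"z":-20,"hand":1},{"ax":0,"ay":0,"az":0,"x":-25,"y":0,"z":-20,"hand":1},{"ax":0,"ay":0,"az":0,"x":-32,"y":0,"z":-10,"hand":1},{"ax":0,"ay":0,"az":0,"x":-32,"y":0,"z":0,"hand":1},{"ax":0,"ay":0,"az":0,"x":-32,"y":0,"z":0,"hand":1}]'
python3 -m inch '[{"ax":0,"ay":0,"az":0,"x":-32,"y":0,"z":0,"hand":1},{"ax":0,"ay":0,"az":0,"x":-32,"y":0,"z":0,"hand":1},{"ax":0,"ay":0,"az":0,"x":-30,"y":0,"z":0,"hand":1},{"ax":0,"ay":0,"az":0,"x":-12,"y":0,"z":0,"hand":1},{"ax":0,"ay":0,"az":0,"x":0,"y":0,"z":0,"hand":1}]'
python3 -m inch '[{"ax":0,"ay":0,"az":0,"x":0,"y":0,"z":0,"hand":1},{"ax":0,"ay":0,"az":0,"x":0,"y":0,"z":0,"hand":1}]'
python3 -c "
from h import *
delta(*pinat(100,0,40))"
```

```text
col profile end+ [122.0, 120.0, 115.0, 113.0, 118.0, 136.0, 153.0, 160.0, 162.0, 166.0, 172.0, 176.0, 177.0, 178.0, 178.0, 177.0, 177.0, 177.0, 177.0, 178.0]
end- [178.0, 178.0, 179.0, 178.0, 178.0, 179.0, 178.0, 178.0, 178.0, 179.0, 179.0, 178.0, 174.0, 155.0, 124.0, 100.0, 95.0, 94.0, 95.0, 94.0, 96.0, 95.0, 93.0, 94.0, 93.0, 96.0, 94.0, 96.0, 114.0, 150.0, 173.0, 181.0, 182.0, 182.0, 182.0]
row220 [128.0, 127.0, 127.0, 127.0, 128.0, 129.0, 140.0, 160.0, 174.0, 180.0, 180.0, 179.0, 179.0, 178.0, 175.0, 156.0, 114.0, 77.0, 66.0, 65.0, 65.0, 63.0, 65.0, 65.0]
stop edges [[290.3, 154.9], [304.5, 154.9], [304.7, 143.2], [275.7, 144.4], [276.3, 261.3]]
stop col [178.0, 179.0, 178.0, 179.0, 175.0, 160.0, 140.0, 130.0, 128.0, 128.0, 129.0, 128.0, 129.0, 127.0, 128.0, 128.0, 128.0, 128.0, 127.0, 128.0, 128.0, 129.0, 129.0, 129.0, 130.0, 129.0, 130.0, 130.0, 130.0, 130.0, 128.0, 122.0, 121.0, 130.0, 132.0, 129.0, 128.0, 127.0, 127.0, 126.0, 124.0, 123.0, 124.0, 115.0, 93.0, 73.0, 68.0, 69.0, 69.0, 68.0, 67.0, 69.0, 68.0, 68.0, 69.0, 68.0, 69.0, 68.0, 67.0, 73.0]
time: 20.7
eef_pos: [0.607, 0.1352, 0.1132]
tcp_rot: [-0.456, -0.539, 0.541, 0.458]
contact_force: [0.2, 0.1, -0.6]
opening: 0.198
time: 21.12
eef_pos: [0.6246, 0.0293, 0.1136]
tcp_rot: [-0.457, -0.538, 0.54, 0.459]
contact_force: [-0.2, 0.7, -0.8]
opening: 0.201
time: 21.28
eef_pos: [0.6245, 0.0332, 0.1147]
tcp_rot: [-0.456, -0.54, 0.54, 0.457]
contact_force: [-0.2, 0.2, -0.2]
opening: 0.204
F [-0.2  0.2 -0.2] turn [-0.002  0.001  0.001] shift mm [ -2.1 106.4  12.6]
```

```bash
python3 -m inch '[{"ax":0,"ay":0,"az":0,"x":-1.2,"y":20,"z":0,"hand":1},{"ax":0,"ay":0,"az":0,"x":0,"y":25,"z":0,"hand":1},{"ax":0,"ay":0,"az":0,"x":0,"y":25,"z":0,"hand":1},{"ax":0,"ay":0,"az":0,"x":0,"y":20,"z":0,"hand":1},{"ax":0,"ay":0,"az":0,"x":0,"y":14,"z":0,"hand":1}]' >/dev/null
python3 -m inch '[{"ax":0,"ay":0,"az":0,"x":0,"y":2,"z":0,"hand":1},{"ax":0,"ay":0,"az":0,"x":0,"y":0,"z":0,"hand":1},{"ax":0,"ay":0,"az":0,"x":0,"y":0,"z":0,"hand":1},{"ax":0,"ay":0,"az":0,"x":0,"y":0,"z":0,"hand":1}]'
python3 - <<'E'
from h import *
delta(*pinat(75,.9,40))
c=cam('wrist');keep('w12',c);p,r,f=state()
o=np.array(pickle.load(open("pgrip.pkl","rb")));rp=r*TOOL.inv()*R.from_euler('z',-np.pi/2)
print("tip pred",proj(c,p+rp.apply(np.array([-60,0,0])/1e3-o)).round(1))
t,rr,s=fixpose()
print("plate top corners pred",proj(c,t+rr.apply(np.array([[8,50,85],[8,-50,85],[0,50,85],[0,-50,85]])/1e3+[0,s+.0009,0])).round(1).tolist())
E
```

```text
time: 22.03
eef_pos: [0.627, 0.0309, 0.0118]
tcp_rot: [0.458, 0.541, -0.539, -0.456]
contact_force: [0.4, -0.2, -0.4]
opening: 0.195
F [ 0.4 -0.2 -0.4] turn [ 0.003  0.001 -0.001] shift mm [ 1.7  3.3 39.9]
tip pred [[281.6  28.2]]
plate top corners pred [[514.7, -269.2], [65.1, -268.6], [522.5, -321.0], [57.9, -320.3]]
```

```bash
python3 -m inch '[{"ax":0,"ay":0,"az":0,"x":1.5,"y":3,"z":12,"hand":1},{"ax":0,"ay":0,"az":0,"x":0,"y":0,"z":14,"hand":1},{"ax":0,"ay":0,"az":0,"x":0,"y":0,"z":12,"hand":1},{"ax":0,"ay":0,"az":0,"x":0,"y":0,"z":0,"hand":1},{"ax":0,"ay":0,"az":0,"x":0,"y":0,"z":0,"hand":1}]'
python3 -m inch '[{"ax":0,"ay":0,"az":0,"x":0,"y":0,"z":0,"hand":1},{"ax":0,"ay":0,"az":0,"x":0,"y":0,"z":0,"hand":1}]'
python3 -c "
from h import *
delta(*pinat(68,.9,40))"
```

```text
time: 22.5
eef_pos: [0.5885, 0.0257, 0.008]
tcp_rot: [0.458, 0.54, -0.539, -0.456]
contact_force: [0.3, -0.4, -0.6]
opening: 0.197
time: 22.67
eef_pos: [0.5892, 0.0258, 0.0078]
tcp_rot: [0.457, 0.54, -0.539, -0.456]
contact_force: [-0.3, 0.0, -0.8]
opening: 0.197
F [-0.3  0.  -0.8] turn [ 0.002  0.    -0.001] shift mm [ 0.4 -0.6  8.7]
```

Tip is 8.7 mm short of the plate face; feeling in.

```bash
python3 -m inch '[{"ax":0,"ay":0,"az":0,"x":0.3,"y":-0.5,"z":4,"hand":1},{"ax":0,"ay":0,"az":0,"x":0,"y":0,"z":4,"hand":1},{"ax":0,"ay":0,"az":0,"x":0,"y":0,"z":2,"hand":1},{"ax":0,"ay":0,"az":0,"x":0,"y":0,"z":0,"hand":1},{"ax":0,"ay":0,"az":0,"x":0,"y":0,"z":0,"hand":1}]'
python3 -m inch '[{"ax":0,"ay":0,"az":0,"x":0,"y":0,"z":2,"hand":1},{"ax":0,"ay":0,"az":0,"x":0,"y":0,"z":2,"hand":1},{"ax":0,"ay":0,"az":0,"x":0,"y":0,"z":0,"hand":1},{"ax":0,"ay":0,"az":0,"x":0,"y":0,"z":0,"hand":1}]'
python3 -c "
from h import *
delta(*pinat(8,.9,40))"
```

```text
time: 23.08
eef_pos: [0.5777, 0.0245, 0.0073]
tcp_rot: [-0.457, -0.54, 0.54, 0.457]
contact_force: [0.6, -0.7, -0.9]
opening: 0.197
time: 23.42
eef_pos: [0.5738, 0.0239, 0.0074]
tcp_rot: [-0.457, -0.54, 0.54, 0.457]
contact_force: [0.7, 0.0, 0.3]
opening: 0.195
F [0.7 0.  0.3] turn [-0.  0.  0.] shift mm [-0.2 -1.  53.2]
```

```bash
python3 -m inch '[{"ax":0,"ay":0,"az":0,"x":0,"y":-0.5,"z":2,"hand":1},{"ax":0,"ay":0,"az":0,"x":0,"y":0,"z":2,"hand":1},{"ax":0,"ay":0,"az":0,"x":0,"y":0,"z":2,"hand":1},{"ax":0,"ay":0,"az":0,"x":0,"y":0,"z":0,"hand":1},{"ax":0,"ay":0,"az":0,"x":0,"y":0,"z":0,"hand":1}]'
python3 -m inch '[{"ax":0,"ay":0,"az":0,"x":0,"y":0,"z":3,"hand":1},{"ax":0,"ay":0,"az":0,"x":0,"y":0,"z":3,"hand":1},{"ax":0,"ay":0,"az":0,"x":0,"y":0,"z":0,"hand":1},{"ax":0,"ay":0,"az":0,"x":0,"y":0,"z":0,"hand":1}]'
python3 -c "
from h import *
delta(*pinat(8,.9,40))"
```

```text
time: 23.83
eef_pos: [0.5679, 0.0228, 0.0079]
tcp_rot: [-0.457, -0.54, 0.54, 0.457]
contact_force: [0.0, -0.5, -0.7]
opening: 0.195
time: 24.17
eef_pos: [0.5618, 0.0218, 0.0079]
tcp_rot: [-0.457, -0.54, 0.54, 0.457]
contact_force: [0.1, 0.2, 0.0]
opening: 0.198
F [0.1 0.2 0. ] turn [-0.  0.  0.] shift mm [-0.2 -0.5 41.1]
```

```bash
python3 -m inch '[{"ax":0,"ay":0,"az":0,"x":0,"y":0,"z":4,"hand":1},{"ax":0,"ay":0,"az":0,"x":0,"y":0,"z":4,"hand":1},{"ax":0,"ay":0,"az":0,"x":0,"y":0,"z":4,"hand":1},{"ax":0,"ay":0,"az":0,"x":0,"y":0,"z":0,"hand":1},{"ax":0,"ay":0,"az":0,"x":0,"y":0,"z":0,"hand":1}]'
python3 -m inch '[{"ax":0,"ay":0,"az":0,"x":0,"y":0,"z":5,"hand":1},{"ax":0,"ay":0,"az":0,"x":0,"y":0,"z":5,"hand":1},{"ax":0,"ay":0,"az":0,"x":0,"y":0,"z":5,"hand":1},{"ax":0,"ay":0,"az":0,"x":0,"y":0,"z":5,"hand":1},{"ax":0,"ay":0,"az":0,"x":0,"y":0,"z":0,"hand":1}]'
python3 -m inch '[{"ax":0,"ay":0,"az":0,"x":0,"y":0,"z":3,"hand":1},{"ax":0,"ay":0,"az":0,"x":0,"y":0,"z":2,"hand":1},{"ax":0,"ay":0,"az":0,"x":0,"y":0,"z":0,"hand":1},{"ax":0,"ay":0,"az":0,"x":0,"y":0,"z":0,"hand":1}]'
python3 -c "
from h import *
delta(*pinat(8,.9,40))"
```

```text
time: 24.58
eef_pos: [0.5499, 0.0199, 0.0079]
tcp_rot: [-0.457, -0.54, 0.54, 0.457]
contact_force: [0.0, -0.4, -0.5]
opening: 0.199
time: 25.0
eef_pos: [0.5292, 0.0165, 0.0076]
tcp_rot: [-0.456, -0.539, 0.54, 0.457]
contact_force: [0.1, -0.5, -0.2]
opening: 0.197
time: 25.33
eef_pos: [0.5256, 0.0158, 0.0079]
tcp_rot: [0.457, 0.54, -0.54, -0.457]
contact_force: [0.9, -0.1, -0.0]
opening: 0.201
F [ 0.9 -0.1 -0. ] turn [0. 0. 0.] shift mm [-0.2 -0.4  4.4]
```

```bash
python3 -m inch '[{"ax":0,"ay":0,"az":0,"x":0,"y":0,"z":2,"hand":1},{"ax":0,"ay":0,"az":0,"x":0,"y":0,"z":1,"hand":1},{"ax":0,"ay":0,"az":0,"x":0,"y":0,"z":0,"hand":1},{"ax":0,"ay":0,"az":0,"x":0,"y":0,"z":0,"hand":1}]'
python3 -m inch '[{"ax":0,"ay":0,"az":0,"x":0,"y":0,"z":1,"hand":1},{"ax":0,"ay":0,"az":0,"x":0,"y":0,"z":0,"hand":1},{"ax":0,"ay":0,"az":0,"x":0,"y":0,"z":0,"hand":1}]'
python3 -m inch '[{"ax":0,"ay":0,"az":0,"x":0,"y":0,"z":1,"hand":1},{"ax":0,"ay":0,"az":0,"x":0,"y":0,"z":0,"hand":1},{"ax":0,"ay":0,"az":0,"x":0,"y":0,"z":0,"hand":1}]'
python3 -m inch '[{"ax":0,"ay":0,"az":0,"x":0,"y":0,"z":1,"hand":1},{"ax":0,"ay":0,"az":0,"x":0,"y":0,"z":0,"hand":1},{"ax":0,"ay":0,"az":0,"x":0,"y":0,"z":0,"hand":1}]'
python3 -c "
from h import *
delta(*pinat(8,.9,40))"
```

```text
time: 25.67
eef_pos: [0.5226, 0.0153, 0.0079]
tcp_rot: [0.457, 0.54, -0.54, -0.457]
contact_force: [0.3, 0.0, 0.4]
opening: 0.196
time: 25.92
eef_pos: [0.5216, 0.0151, 0.0079]
tcp_rot: [-0.457, -0.54, 0.54, 0.457]
contact_force: [-0.1, -1.3, -0.4]
opening: 0.196
time: 26.17
eef_pos: [0.5213, 0.015, 0.0081]
tcp_rot: [0.457, 0.54, -0.539, -0.456]
contact_force: [1.9, 1.1, -1.9]
opening: 0.197
time: 26.42
eef_pos: [0.5213, 0.0149, 0.0084]
tcp_rot: [0.458, 0.541, -0.539, -0.456]
contact_force: [4.6, 2.0, -3.6]
opening: 0.197
F [ 4.6  2.  -3.6] turn [ 0.004 -0.    -0.   ] shift mm [-0.  0.  0.]
```

```bash
python3 -m inch '[{"ax":0,"ay":0,"az":0,"x":0,"y":0,"z":1.5,"hand":1},{"ax":0,"ay":0,"az":0,"x":0,"y":0,"z":0,"hand":1},{"ax":0,"ay":0,"az":0,"x":0,"y":0,"z":-2.5,"hand":1},{"ax":0,"ay":0,"az":0,"x":0,"y":0,"z":0,"hand":1}]'
python3 -m inch '[{"ax":0,"ay":0,"az":0,"x":0,"y":0,"z":0,"hand":0.4},{"ax":0,"ay":0,"az":0,"x":0,"y":0,"z":0,"hand":0.2},{"ax":0,"ay":0,"az":0,"x":0,"y":0,"z":0,"hand":0},{"ax":0,"ay":0,"az":0,"x":0,"y":0,"z":0,"hand":0},{"ax":0,"ay":0,"az":0,"x":0,"y":0,"z":0,"hand":0}]'
python3 -m inch '[{"ax":0,"ay":0,"az":0,"x":0,"y":-10,"z":0,"hand":0},{"ax":0,"ay":0,"az":0,"x":0,"y":-20,"z":0,"hand":0},{"ax":0,"ay":0,"az":0,"x":0,"y":-25,"z":0,"hand":0},{"ax":0,"ay":0,"az":0,"x":0,"y":-25,"z":0,"hand":0},{"ax":0,"ay":0,"az":0,"x":0,"y":-25,"z":0,"hand":0}]'
python3 -m inch '[{"ax":0,"ay":0,"az":0,"x":0,"y":-30,"z":-20,"hand":0},{"ax":0,"ay":0,"az":0,"x":0,"y":-20,"z":-30,"hand":0},{"ax":0,"ay":0,"az":0,"x":0,"y":0,"z":-30,"hand":0},{"ax":0,"ay":0,"az":0,"x":0,"y":0,"z":0,"hand":0},{"ax":0,"ay":0,"az":0,"x":0,"y":0,"z":0,"hand":0}]'
python3 - <<'E'
from h import *
s=cam('scene');keep('s13',s);d=cam('side');keep('d13',d);c=cam('wrist');keep('w13',c)
t,r,sy=fixpose();W=lambda X:t+r.apply(np.array(X)/1e3+[0,sy+.0009,0])
def dark(k,lo,hi,th):
    g=cv2.cvtColor(k["img"],cv2.COLOR_RGB2GRAY);u0,v0=lo;m=np.zeros_like(g);m[v0:hi[1],u0:hi[0]]=1
    n,l,st,ce=cv2.connectedComponentsWithStats(((g<th)&(m>0)).astype('uint8'));return [(x[:5].tolist(),y.round(1).tolist()) for x,y in zip(st[1:],ce[1:]) if x[4]>20]
H=W([[8,-9,49],[8,9,49],[72,9,49],[72,-9,49],[8,-50,85],[8,50,85],[0,-50,85],[0,50,85],[-52,0,40]])
for n,k in (("scene",s),("side",d),("wrist",c)):
    q=proj(k,H).round(1);print(n,q.tolist())
    a=q[:4].min(0).astype(int)-12;b=q[:4].max(0).astype(int)+12
    print("  dark blobs",dark(k,np.maximum(a,0),b,45))
c1=c;g=cv2.cvtColor(c["img"],cv2.COLOR_RGB2GRAY)
E
```

```text
time: 26.75
eef_pos: [0.5212, 0.0149, 0.0082]
tcp_rot: [0.457, 0.54, -0.54, -0.457]
contact_force: [1.3, 1.5, -0.1]
opening: 0.199
time: 27.17
eef_pos: [0.5203, 0.0149, 0.0077]
tcp_rot: [-0.457, -0.54, 0.54, 0.457]
contact_force: [-0.8, -0.1, -0.3]
opening: 0.5
time: 27.58
eef_pos: [0.5204, 0.0149, 0.1146]
tcp_rot: [-0.457, -0.54, 0.54, 0.457]
contact_force: [1.0, -0.4, -0.1]
opening: 0.499
time: 28.0
eef_pos: [0.6003, 0.0282, 0.1636]
tcp_rot: [-0.457, -0.54, 0.54, 0.457]
contact_force: [-0.4, -0.5, -0.0]
opening: 0.499
scene [[311.4, 178.7], [317.9, 181.7], [305.2, 201.0], [298.5, 197.9], [296.9, 163.1], [334.1, 180.1], [298.5, 160.8], [335.7, 177.7], [325.8, 165.2]]
  dark blobs []
side [[262.2, 228.3], [257.3, 225.5], [273.5, 215.2], [278.3, 217.8], [273.7, 223.6], [246.0, 208.5], [271.6, 225.0], [243.9, 209.8], [243.7, 240.1]]
  dark blobs [([271, 219, 8, 7, 33], [275.3, 221.4])]
wrist [[270.9, 59.6], [291.7, 59.6], [291.1, 136.1], [271.5, 136.1], [214.0, 48.8], [348.5, 48.7], [213.4, 36.7], [349.1, 36.7], [281.3, -16.7]]
  dark blobs [([271, 63, 20, 73, 1287], [280.8, 97.5])]
```

```bash
python3 - <<'E'
from h import *
c=load('w13');g=cv2.cvtColor(c["img"],cv2.COLOR_RGB2GRAY)
for u in (230,260,320,340): print(u,g[28:62:2,u-2:u+3].mean(1).round().tolist())
print(g[41:45,205:222].mean(0).round().tolist(),g[41:45,340:358].mean(0).round().tolist())
sign_off();print(get_state()["time"])
E
```

```text
230 [137.0, 144.0, 145.0, 146.0, 186.0, 211.0, 212.0, 210.0, 208.0, 209.0, 160.0, 91.0, 88.0, 89.0, 90.0, 89.0, 87.0]
260 [119.0, 146.0, 148.0, 149.0, 187.0, 211.0, 211.0, 210.0, 208.0, 210.0, 160.0, 91.0, 88.0, 90.0, 89.0, 89.0, 88.0]
320 [114.0, 144.0, 145.0, 146.0, 187.0, 208.0, 208.0, 209.0, 208.0, 209.0, 159.0, 91.0, 87.0, 88.0, 89.0, 88.0, 86.0]
340 [145.0, 144.0, 146.0, 146.0, 186.0, 207.0, 207.0, 208.0, 208.0, 208.0, 159.0, 89.0, 87.0, 91.0, 102.0, 119.0, 135.0]
[104.0, 116.0, 133.0, 142.0, 143.0, 143.0, 143.0, 152.0, 174.0, 198.0, 208.0, 210.0, 210.0, 209.0, 209.0, 209.0, 209.0] [207.0, 208.0, 208.0, 207.0, 207.0, 207.0, 207.0, 206.0, 195.0, 167.0, 147.0, 146.0, 144.0, 144.0, 144.0, 145.0, 145.0, 144.0]
the job is handed in; nothing more can be done
the job is handed in; nothing more can be done
```

The plate stands upright on the foot, flat against the flange and up against the end stop. The locating pin is through both holes with its shoulder home. I handed the job in at about 28 s of robot time; no verdict is reported.

**Plate:** I felt contact with the flange, then the stop, then the foot before letting go. In the last wrist picture its top edge is within about 1 px of where a seated plate should show, and parallel to the face.

**Pin:** It met almost no resistance until it was fully home, when the force rose to about 5 N. The pin position I calculated at that moment matched the target. After release the handle lay where predicted at its outer end and sides. Its shoulder end read about 3 px off (63 against 60), which I put down to shading.

**What disagreed:**
- The first grasp closed on air. The fingertips really stand about 30 mm farther back than the description says; I measured that in the pictures and grasped again.
- The holes lay about 1 mm farther along +y than my first camera estimate, and I allowed for it.
- One move call was refused because its format was incomplete, which wasted a picture.
- My final automatic check in the scene camera found no handle, and the side camera found only a small dark patch near it. I didn't resolve this because the 12 picture views were used up, so the last check rests on the wrist camera's numbers and the forces.

I did not measure the bystanders again at the end, but no planned path went near them and no unexpected contact force showed up.

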